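# Clear the masking gear and turn the stair rail end for end

## Robot

A 6-joint arm with a two-finger parallel gripper is mounted at the origin on the work surface. World frame = base frame: x ahead of the robot, y to its left, z up, the work surface at z = 0. Lengths are in m, angles in rad, forces in N, time in s.
With the tool pointing down it reaches from about 0.35 to 0.875 m from the base axis. Payload 4.2 kg.
Tool frame: the origin (TCP) lies at the very end of the fingers, on their centre line; the grasp point (between the pads) lies 19 mm behind it; z points along the fingers, y is the line along which they close (so a half turn about z gives the same grasp; the last joint's range is limited). The gripper opens to 87 mm and grips with 3 to 60 N. Pads are 19 mm wide; open, the fingers measure 117 mm over their backs; the gripper's body (75 mm by 190 mm) begins 51 mm behind the grasp point.
Start: joints at [1.419, 0.385, 0.008, 0, -1.194, -0.259], TCP at [0.25, 0.573, 0.223] pointing down, gripper open.
Joint ranges: [-3.14, 3.14], [-1.21, 2.06], [-1.07, 1.41], [-3.16, 2.05], [-2.99, -0.16], [-3.1, 3.1]. Speed limits (rad/s): [2.79, 2.79, 3.14, 3.14, 3.14, 3.14].

## Interface

Orientations are given as [roll, pitch, yaw] about the fixed x, y, z axes, in that order (R = Rz(yaw) Ry(pitch) Rx(roll)).
In Python, from station import manip, optics, job gives the robot as it stands. The module is installed in compiled form; this text tells all that it offers.
- The arm moves only by the shell command python3 -m crank 'ROWS' [FORCE]. ROWS is JSON, a list of rows, each an object of numbers: "fingers": the closure, from 0 (fully open) to 1 (shut); "tx", "ty", "tz": the shift along the tool's x, y, z in mm; "rx", "ry", "rz": the turn, a rotation vector about the tool's x, y, z in degrees. In form: [{"fingers": .., "tx": .., "ty": .., "tz": .., "rx": .., "ry": .., "rz": ..}, ...]. A call has 1 to 12 rows; each row shifts and turns the commanded pose from where the row before left it, along the tool's axes as they then stand; what a row does not reach is not made up. A row lasts 1/12 s, in which the tool goes at most 41.7 mm and 7.16 degrees, less where a joint would pass 70% of its speed; a pose out of reach is approached as far as the arm can. A call with a gripper value outside its range is refused whole. The fingers move at their own pace and stop on an object; FORCE is the grip in N (left out, the last holds). Time passes only in rows, so rows that do not move let the fingers close. It gives the time, the measured TCP pose, the force, the opening and the grip force at its end, in the units of the state.
- manip.state(): the state, without advancing time (a new reading comes with each control period).
- optics.grab_frame(name): name is "scene" or "side" or "wrist"; returns a dict with "image" (400x640x3 uint8, red, green, blue), "fx", "fy", "cx", "cy" (pixels), "cam_to_world" (4x4, takes a point from camera to world coordinates); the wrist camera has in their place "tool_from_camera" (4x4, takes a point from camera to tool coordinates, whose origin is the TCP and whose axes are the flange's). Camera axes: x right, y down, z forward; pixel columns grow to the right and rows downward; lengths in m; the calibration is good to about 2 mm. A picture is of the moment at which its call begins: read the wrist's pose just before it. There is no depth.
- job.sign_off(): hands the job in; it is judged then, once.
The state is a dict: "time_s": time; "qpos": joint angles; "joint_velocities": joint speeds; "joint_efforts": joint torques, N m; "position": TCP position; "tool_rot": TCP orientation; "contact_force": force on the tool from outside, world axes, zero at the start; "wrist_torque": the same for the moment, N m; "gripper_width": opening from 0.0 (shut) to 1.0 (fully open); "gripper_force": force on a finger pad.
Only numpy, scipy, OpenCV 4.12 (cv2) and the standard library are available. Lean on these libraries where they do the work, as an engineer would, in place of code of your own. Each camera call takes 0.05 s, during which the arm holds its last target. There are 200 camera calls.

## Task

The first end of the dark wooden rail is masked, so set the bench up for its other end. First clear the masking gear: slide every tape roll up off its dowel and lay it in the metal tray, and hang the grey caddy by its bar across both prongs of the pegboard's hook. Then turn the rail end for end and lay it back in both saddles of its cradle, centred as before but with the rosette on the other side, without the rail striking the two steel pillars, the hook stand or the dowel stand, and leave the spray can, jar and screwdriver where they are.

Things in the scene. Friction and masses are not known exactly. Their poses are not given: they have to be found in the camera images.
- rail: Dark round wooden rail, 340 mm long, 26 mm thick, 0.28 kg. Origin: middle of its length, on the axis. Own y axis runs along it towards the rosette end. It is a body of revolution, so it may roll about that axis. It balances about 14 mm from the origin on the rosette side.
- rail_rosette (a point): Centre of the rail's end face at the rosette, a turned disc 54 mm across and 16 mm thick at one end of the rail.
- rail_plain_end (a point): Centre of the rail's other, plain end face.
- cradle: Fixed plywood board 90 x 280 x 16 mm with two wooden V-notched saddles 105 mm either side of its middle, along its y axis. The 90-degree notches are 52 mm wide at their mouths, 83 mm above the bench; a rail lying in both Vs has its axis along y, 75 mm above the origin, with 59 mm free height over the board. Origin: centre of the board's underside, on the bench. At the start the rosette is on the +y side; it must finish on the -y side.
- pillar_near: Fixed upright steel pillar with rubber cap, 24 mm thick at most above its 44 mm foot, 165 mm tall, beside the cradle on the robot's side near the saddle at +y. Origin: centre of its foot, on the bench.
- pillar_far: The same kind of pillar on the far side of the cradle near the saddle at -y. Origin: centre of its foot, on the bench.
- dowel_stand: Fixed board 300 x 80 x 20 mm carrying four upright wooden dowels in a row along its x axis, 75 mm apart, each 16 mm thick, rising from a 38 mm wide, 15 mm high riser on the board to 85 mm above the bench. Origin: centre of the underside.
- roll0: Tape roll, 56 mm outer and 30 mm inner diameter, 28 mm high, 60 g, lying flat round a dowel on its riser with its underside 35 mm above the bench. Origin: centre of its underside, z along its hole. May be absent; all rolls are alike.
- roll1: Tape roll, 56 mm outer and 30 mm inner diameter, 28 mm high, 60 g, lying flat round a dowel on its riser with its underside 35 mm above the bench. Origin: centre of its underside, z along its hole. May be absent; all rolls are alike.
- roll2: Tape roll, 56 mm outer and 30 mm inner diameter, 28 mm high, 60 g, lying flat round a dowel on its riser with its underside 35 mm above the bench. Origin: centre of its underside, z along its hole. May be absent; all rolls are alike.
- roll3: Tape roll, 56 mm outer and 30 mm inner diameter, 28 mm high, 60 g, lying flat round a dowel on its riser with its underside 35 mm above the bench. Origin: centre of its underside, z along its hole. May be absent; all rolls are alike.
- tray_in (a point): Centre of the inner floor of the fixed aluminium tray, outside 125 x 275 x 42 mm with 5 mm walls and floor, long along its y axis. The floor is 5 mm above the bench.
- caddy: Loose grey open box (may sway for a while once hung) 84 x 130 x 50 mm, 0.35 kg, with two flat steel uprights (62 mm either side of the middle along its y) carrying a fixed round bar. Origin: centre of the underside, on the bench.
- caddy_bar (a point): Middle of the caddy's wooden bar: 12 mm thick, along the caddy's y, 120 mm free between the uprights, its axis 140 mm above the caddy's underside.
- hook_stand: Fixed upright pegboard panel 170 mm wide and 208 mm tall on a wooden foot, with a two-pronged steel hook. The prongs (8 mm thick, 70 mm apart, 35 mm either side of the middle) stick out 100 mm level along its -x, axis 200 mm above the bench, and their ends turn up to 222 mm. Origin: on the bench under the panel's front face; foot from 60 mm before (-x) to 100 mm behind it.
- hook_seat (a point): Where the middle of the caddy's bar should come to rest: midway between the prongs, 58 mm before the panel and 210 mm above the bench, the bar lying across both prongs, parallel to the panel. The fingers can pass between the prongs.
- spray_can: Spray can, 52 mm thick, 150 mm tall. Origin under its centre. Leave alone.
- screw_jar: Screw jar, 64 mm thick, 75 mm tall. Origin under its centre. Leave alone.
- screwdriver: Screwdriver, 160 mm long, lying on the bench. Leave alone.

How it is judged:
On the way, in this order (a step that is already met when the one before it is completed fails the run):
1. every tape roll lies in the tray and the caddy hangs on both prongs, let go, while the rail still lies the old way round (x of roll0 in the frame of tray_in between -0.058 and 0.058 m and y of roll0 in the frame of tray_in between -0.133 and 0.133 m and z of roll0 in the frame of tray_in between -0.01 and 0.038 m and x of roll1 in the frame of tray_in between -0.058 and 0.058 m and y of roll1 in the frame of tray_in between -0.133 and 0.133 m and z of roll1 in the frame of tray_in between -0.01 and 0.038 m and x of roll2 in the frame of tray_in between -0.058 and 0.058 m and y of roll2 in the frame of tray_in between -0.133 and 0.133 m and z of roll2 in the frame of tray_in between -0.01 and 0.038 m and x of roll3 in the frame of tray_in between -0.058 and 0.058 m and y of roll3 in the frame of tray_in between -0.133 and 0.133 m and z of roll3 in the frame of tray_in between -0.01 and 0.038 m and distance between caddy_bar and hook_seat below 0.06 m and z of caddy_bar in the frame of hook_seat between -0.008 and 0.008 m and y of caddy_bar in the frame of hook_seat between -0.03 and 0.03 m and angle between caddy's own z axis and vertical below 0.45 rad and contact force between caddy and hook_stand above 1 N and contact force between the fingers and caddy below 0.2 N and y of rail_rosette in the frame of cradle above 0.14 m), for 0.2 s.
2. the rail lies reversed in both saddles, let go (x of rail in the frame of cradle between -0.007 and 0.007 m and y of rail in the frame of cradle between -0.02 and 0.02 m and z of rail in the frame of cradle between 0.069 and 0.081 m and y of rail_rosette in the frame of cradle below -0.14 m and angle between the y axis of rail and the y axis of cradle, either way round below 0.06 rad and contact force between the fingers and rail below 0.2 N), for 0.2 s.
At the end, for the whole second after the job is handed in: Each roll lies within the tray (underside under 38 mm over its floor); the caddy hangs on both prongs (bar within 30 mm of central, tilt under 25 degrees); the rail lies in both saddles, rosette on the -y side, within 20 mm of centred; all released and at rest (the caddy may still sway a little) (all of step 2 and x of roll0 in the frame of tray_in between -0.058 and 0.058 m and y of roll0 in the frame of tray_in between -0.133 and 0.133 m and z of roll0 in the frame of tray_in between -0.01 and 0.038 m and x of roll1 in the frame of tray_in between -0.058 and 0.058 m and y of roll1 in the frame of tray_in between -0.133 and 0.133 m and z of roll1 in the frame of tray_in between -0.01 and 0.038 m and x of roll2 in the frame of tray_in between -0.058 and 0.058 m and y of roll2 in the frame of tray_in between -0.133 and 0.133 m and z of roll2 in the frame of tray_in between -0.01 and 0.038 m and x of roll3 in the frame of tray_in between -0.058 and 0.058 m and y of roll3 in the frame of tray_in between -0.133 and 0.133 m and z of roll3 in the frame of tray_in between -0.01 and 0.038 m and distance between caddy_bar and hook_seat below 0.06 m and z of caddy_bar in the frame of hook_seat between -0.008 and 0.008 m and y of caddy_bar in the frame of hook_seat between -0.03 and 0.03 m and angle between caddy's own z axis and vertical below 0.45 rad and contact force between caddy and hook_stand above 1 N and contact force between the fingers and caddy below 0.2 N and linear speed of each of rail, roll0, roll1, roll2, roll3 below 0.03 m/s and linear speed of caddy below 0.15 m/s); the robot touches nothing.
It fails at once if the rail strikes a pillar, the hook stand or the dowel stand (contact force between rail and pillar_near above 2 N or contact force between rail and pillar_far above 2 N or contact force between rail and hook_stand above 2 N or contact force between rail and dowel_stand above 2 N).
It fails at once if the spray can, screw jar or screwdriver is disturbed (distance of any of spray_can, screw_jar, screwdriver from where it was at the start of the episode above 0.03 m).
Of roll0, roll1, roll2, roll3 only 2 to 4 are there at a start; the rules pass over those that are not, and their reading is None.
At some moment in a run one of caddy may be knocked a few centimetres aside while the robot is not near it.
It also fails if it takes over 210 s, if anything falls off the work surface, if the arm or the gripper's body presses on something with over 40 N, if the wrist force passes 120 N, or if a joint passes its speed limit or range.

## Working session

There is one attempt and no reset: what is moved stays moved. The work goes in short steps, Python scripts to look and compute and a shell command to move; the robot and the scene stay as the last step left them, time stands still between calls to the robot, and variables do not carry over. Pictures are saved under pics/ and viewed, at most 14 in all, crops included, and the job is handed in when it is done.

```bash
mkdir -p pics
python3 - <<'E'
from station import manip, optics
import cv2, json, numpy as np
print(manip.state())
for n in("scene","side"):
    f=optics.grab_frame(n); cv2.imwrite(f"pics/{n}0.png",f["image"][:,:,::-1])
    np.savez(f"pics/{n}.npz",**{k:np.array(v) for k,v in f.items() if k!="image"})
    print(n,f["fx"],f["fy"],f["cx"],f["cy"],np.round(f["cam_to_world"],3).tolist())
f=optics.grab_frame("wrist");print(np.round(f["tool_from_camera"],4).tolist(),f["fx"],f["cx"],f["cy"])
E
```

```text
{'time_s': 0.0, 'qpos': array([ 1.41858044e+00,  3.85527092e-01,  6.57935771e-03, -4.69225938e-04,
       -1.19396076e+00, -2.58575389e-01]), 'joint_velocities': array([-2.30988412e-03,  1.72541170e-04,  3.91725224e-05, -7.94608848e-05,
        9.74984858e-04, -3.04965771e-04]), 'joint_efforts': array([-9.69977082e-04, -3.90668106e+01,  1.87400204e+01,  4.22014430e+00,
        1.08654777e-02, -1.96083506e-04]), 'position': array([0.24934772, 0.57243996, 0.2214636 ]), 'tool_rot': array([ 3.13943919e+00, -1.18655516e-04, -4.10964273e-01]), 'contact_force': array([-0.18144894, -0.76911334, -0.45169606]), 'wrist_torque': array([ 0.00378621, -0.02048268,  0.00801101]), 'gripper_force': 0.0, 'gripper_width': 1.0009991267156308}
scene 369.6294375323194 369.6294375323194 314.7780676491403 201.2095521019657 [[-0.283, 0.583, -0.761, 1.23], [0.959, 0.173, -0.223, 0.196], [0.002, -0.793, -0.609, 0.673], [0.0, 0.0, 0.0, 1.0]]
side 455.6898745365022 455.6898745365022 326.80520386500666 196.75362733258078 [[0.744, -0.497, 0.446, 0.137], [-0.668, -0.544, 0.508, -0.501], [-0.009, -0.676, -0.737, 0.868], [0.0, 0.0, 0.0, 1.0]]
[[-0.0006, -0.9575, -0.2883, 0.0797], [1.0, -0.0007, 0.0005, 0.0009], [-0.0007, -0.2883, 0.9575, -0.1622], [0.0, 0.0, 0.0, 1.0]] 357.2597112630498 311.7324176441581 198.55208243119137
```

View pics/scene0.png

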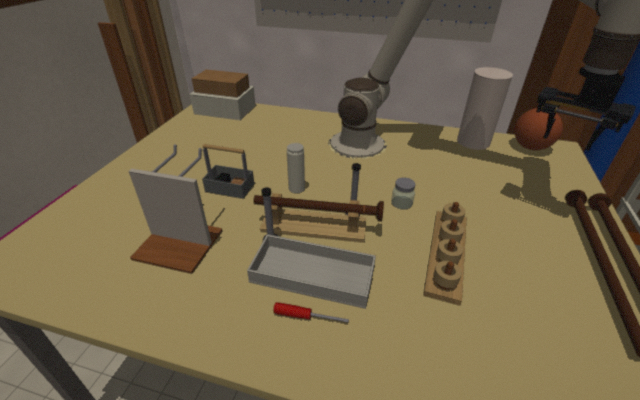

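View pics/side0.png

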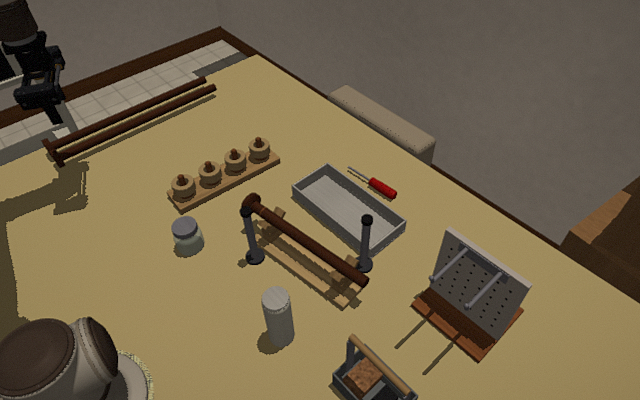

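Scene: all four dowels carry rolls (e.g. (453,212)…(448,275)); rail centre ~(318,208) with its rosette at (380,211); caddy bar ~(225,149); hook prongs end ~(175,148) and (200,152). Side: same, from the robot's side. Enlarging both.

Run:
```python
import cv2
a=cv2.imread("pics/scene0.png")[130:340,100:500]; cv2.imwrite("pics/sc1.png",cv2.resize(a,None,fx=2,fy=2,interpolation=3))
a=cv2.imread("pics/side0.png")[110:400,150:550]; cv2.imwrite("pics/si1.png",cv2.resize(a,None,fx=2,fy=2,interpolation=3))
```

```text
(no output)
```

View pics/sc1.png

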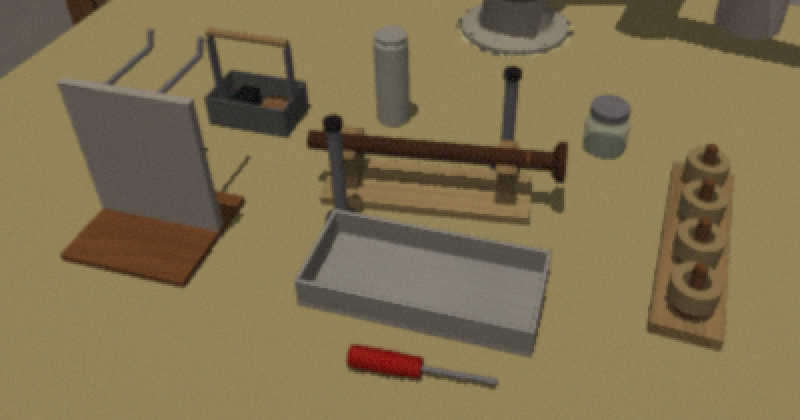

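View pics/si1.png

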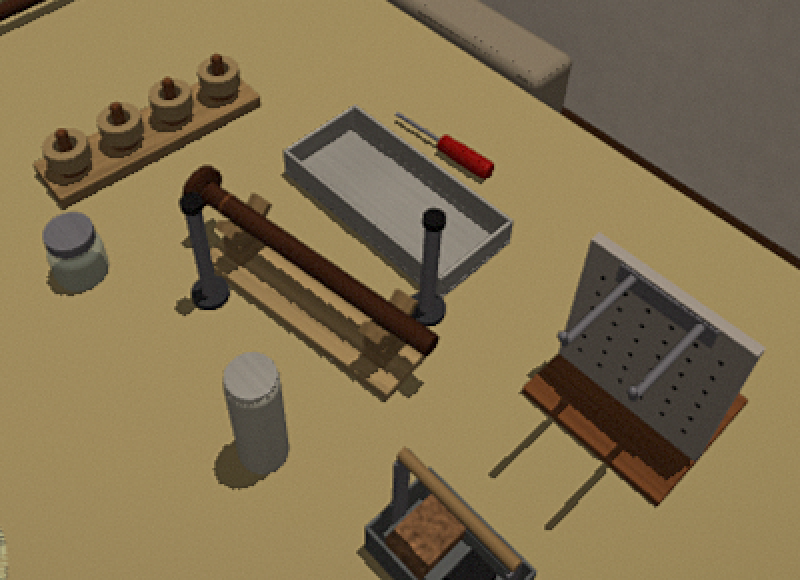

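Crops show dowel tops, caddy bar ends, prong tips, rail ends, pillar caps and tray rim corners clearly; triangulating them from both views.

```bash
cat > h.py <<'E'
import numpy as np
def cam(n): 
    d=np.load(f"pics/{n}.npz"); return float(d["fx"]),float(d["cx"]),float(d["cy"]),d["cam_to_world"]
def ray(c,u,v):
    f,cx,cy,T=c; d=T[:3,:3]@np.array([(u-cx)/f,(v-cy)/f,1]); return T[:3,3],d/np.linalg.norm(d)
def plane(c,p,z):
    o,d=ray(c,*p); return o+d*(z-o[2])/d[2]
def tri(rs):
    A=sum(np.eye(3)-np.outer(d,d) for o,d in rs); b=sum((np.eye(3)-np.outer(d,d))@o for o,d in rs)
    return np.linalg.solve(A,b)
E
python3 - <<'E'
from h import *
S,D=cam("scene"),cam("side")
P=dict(d0=((712,148),(64,132),.085),d1=((708,183),(116,106),.085),d2=((704,222),(168,82),.085),d3=((701,266),(217,58),.085),
barA=((209,32),(403,453),.14),barB=((287,42),(516,565),.14),tipN=((151,31),(564,337),.222),tipS=((201,39),(634,392),.222),
plain=((311,139),(431,345),.075),ros=((562,160),(200,180),.075),pn=((512,73),(191,203),.165),pf=((333,123),(433,217),.165),
t1=((550,253),(283,152),.042),t2=((533,345),(354,108),.042),t3=((298,284),(512,225),.042),t4=((336,215),(443,290),.042))
for k,(a,b,z) in P.items():
    a=(100+a[0]/2,130+a[1]/2);b=(150+b[0]/2,110+b[1]/2)
    print(k,np.round(tri([ray(S,*a),ray(D,*b)]),3),np.round(plane(S,a,z),3),np.round(plane(D,b,z),3),z)
E
```

```text
d0 [0.397 0.334 0.081] [0.401 0.335 0.085] [0.396 0.328 0.085] 0.085
d1 [0.47 0.33 0.08] [0.475 0.329 0.085] [0.468 0.325 0.085] 0.085
d2 [0.544 0.325 0.08 ] [0.548 0.325 0.085] [0.542 0.318 0.085] 0.085
d3 [0.619 0.321 0.081] [0.62  0.322 0.085] [0.616 0.314 0.085] 0.085
barA [ 0.413 -0.316  0.17 ] [ 0.399 -0.385  0.14 ] [ 0.395 -0.267  0.14 ] 0.14
barB [ 0.378 -0.337  0.115] [ 0.394 -0.263  0.14 ] [ 0.396 -0.392  0.14 ] 0.14
tipN [ 0.547 -0.332  0.23 ] [ 0.546 -0.366  0.222] [ 0.534 -0.309  0.222] 0.222
tipS [ 0.527 -0.349  0.204] [ 0.546 -0.296  0.222] [ 0.536 -0.378  0.222] 0.222
plain [ 0.519 -0.18   0.073] [ 0.52  -0.177  0.075] [ 0.519 -0.182  0.075] 0.075
ros [0.475 0.153 0.081] [0.469 0.151 0.075] [0.477 0.159 0.075] 0.075
pn [0.415 0.069 0.16 ] [0.423 0.07  0.165] [0.413 0.064 0.165] 0.165
pf [ 0.585 -0.112  0.16 ] [ 0.591 -0.109  0.165] [ 0.582 -0.115  0.165] 0.165
t1 [0.599 0.16  0.036] [0.605 0.161 0.042] [0.596 0.155 0.042] 0.042
t2 [0.727 0.165 0.027] [0.74  0.164 0.042] [0.716 0.155 0.042] 0.042
t3 [ 0.726 -0.11   0.031] [ 0.733 -0.103  0.042] [ 0.72  -0.118  0.042] 0.042
t4 [ 0.602 -0.116  0.025] [ 0.616 -0.105  0.042] [ 0.594 -0.128  0.042] 0.042
```

```bash
python3 -m crank '[{"fingers":0,"rz":-5.9},{"rz":-5.9},{"rz":-5.9},{"rz":-5.85},{"tx":18.6,"ty":30},{"tx":18.6,"ty":30},{"tx":18.6,"ty":30},{"tx":18.6,"ty":30,"tz":6},{"tx":18.6,"ty":30,"tz":10},{"tx":18.6,"ty":30,"tz":10},{"tx":18.6,"ty":30,"tz":10},{"tx":18.6,"ty":30,"tz":10}]' 15
python3 - <<'E'
from station import manip, optics
import cv2
for i in range(2):
    s=manip.state(); f=optics.grab_frame("wrist")
print(s["position"],s["tool_rot"]); cv2.imwrite("pics/w1.png",f["image"][:,:,::-1])
E
```

```text
[0.24943485 0.57267411 0.22187159] [ 3.14024904e+00 -9.26116462e-05 -4.10921671e-01]schema error: expected keys fingers, tx, ty, tz, rx, ry, rz
```

View pics/w1.png

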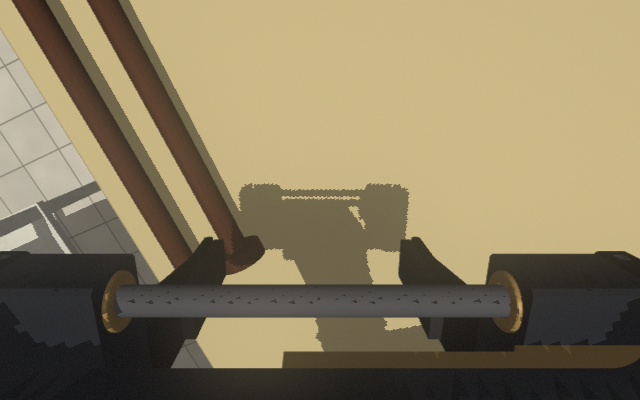

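The picture is of the start place, because the move was refused: every row needs all seven keys.

```bash
python3 -m crank '[{"fingers":0,"tx":0,"ty":0,"tz":0,"rx":0,"ry":0,"rz":-5.9},{"fingers":0,"tx":0,"ty":0,"tz":0,"rx":0,"ry":0,"rz":-5.9},{"fingers":0,"tx":0,"ty":0,"tz":0,"rx":0,"ry":0,"rz":-5.9},{"fingers":0,"tx":0,"ty":0,"tz":0,"rx":0,"ry":0,"rz":-5.85},{"fingers":0,"tx":18.6,"ty":30,"tz":0,"rx":0,"ry":0,"rz":0},{"fingers":0,"tx":18.6,"ty":30,"tz":0,"rx":0,"ry":0,"rz":0},{"fingers":0,"tx":18.6,"ty":30,"tz":0,"rx":0,"ry":0,"rz":0},{"fingers":0,"tx":18.6,"ty":30,"tz":10,"rx":0,"ry":0,"rz":0},{"fingers":0,"tx":18.6,"ty":30,"tz":10,"rx":0,"ry":0,"rz":0},{"fingers":0,"tx":18.6,"ty":30,"tz":10,"rx":0,"ry":0,"rz":0},{"fingers":0,"tx":18.6,"ty":30,"tz":10,"rx":0,"ry":0,"rz":0},{"fingers":0,"tx":18.6,"ty":30,"tz":10,"rx":0,"ry":0,"rz":0}]' 15
python3 - <<'E'
from station import manip, optics
import cv2
for i in range(2):
    s=manip.state(); f=optics.grab_frame("wrist")
print(s["position"],s["tool_rot"]); cv2.imwrite("pics/w2.png",f["image"][:,:,::-1])
E
```

```text
time_s: 1.25
position: [0.3989, 0.3315, 0.1723]
tool_rot: [-3.141, -0.0, 0.001]
contact_force: [0.6, 0.4, -0.5]
gripper_width: 1.002
gripper_force: 0.0
[0.39926227 0.32591022 0.16993281] [ 3.13624708  0.00413986 -0.0045913 ]
```

View pics/w2.png

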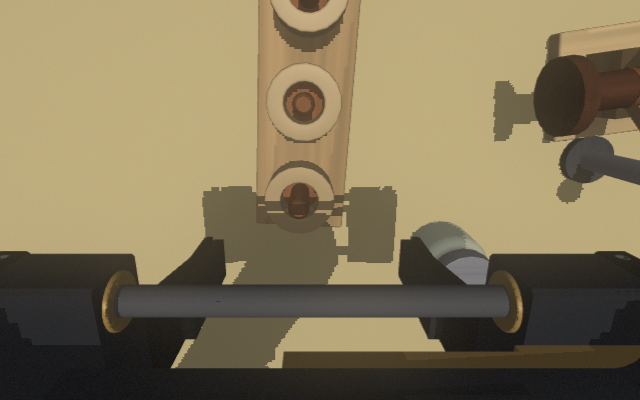

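Wrist view: roll d1's dowel top at (303,102), its ring centred (304,102); d0 dowel top ~(299,188), the stand in line under the fingers. Checking these positions.

```bash
cat >> h.py <<'E'
from scipy.spatial.transform import Rotation as Ro
TC=np.array([[-0.0006,-0.9575,-0.2883,0.0797],[1,-0.0007,0.0005,0.0009],[-0.0007,-0.2883,0.9575,-0.1622],[0,0,0,1]])
def wcam(pos,rot):
    T=np.eye(4);T[:3,:3]=Ro.from_euler("xyz",rot).as_matrix();T[:3,3]=pos
    return 357.26,311.73,198.55,T@TC
E
python3 - <<'E'
from h import *
from station import manip
s=manip.state();print(s["position"],s["tool_rot"])
for pose in ([.39926,.32591,.16993],[3.13625,.00414,-.00459]),([.3989,.3315,.1723],[3.1416,0,0]):
    c=wcam(*pose); print([np.round(plane(c,p,z),3) for p,z in (((303,102),.085),((304,103),.063),((299,188),.085))])
E
```

```text
[0.39883151 0.32824433 0.17075749] [ 3.13755831  0.00325273 -0.00542057]
[array([0.472, 0.33 , 0.085]), array([0.47 , 0.33 , 0.063]), array([0.412, 0.333, 0.085])]
[array([0.471, 0.336, 0.085]), array([0.47 , 0.336, 0.063]), array([0.411, 0.34 , 0.085])]
```

```bash
python3 -m crank '[{"fingers":0,"tx":0,"ty":0,"tz":19,"rx":0,"ry":0,"rz":0},{"fingers":0,"tx":0,"ty":0,"tz":19,"rx":0,"ry":0,"rz":0},{"fingers":0,"tx":0,"ty":0,"tz":19,"rx":0,"ry":0,"rz":0},{"fingers":0,"tx":0,"ty":0,"tz":19,"rx":0,"ry":0,"rz":0},{"fingers":0,"tx":0,"ty":0,"tz":19,"rx":0,"ry":0,"rz":0},{"fingers":0,"tx":0,"ty":0,"tz":19,"rx":0,"ry":0,"rz":0},{"fingers":0,"tx":0,"ty":0,"tz":13,"rx":0,"ry":0,"rz":0},{"fingers":0,"tx":0,"ty":0,"tz":6,"rx":0,"ry":0,"rz":0},{"fingers":0.6,"tx":0,"ty":0,"tz":0,"rx":0,"ry":0,"rz":0},{"fingers":0.6,"tx":0,"ty":0,"tz":0,"rx":0,"ry":0,"rz":0},{"fingers":0.6,"tx":0,"ty":0,"tz":0,"rx":0,"ry":0,"rz":0},{"fingers":0.6,"tx":0,"ty":0,"tz":0,"rx":0,"ry":0,"rz":0}]' 15
python3 -m crank '[{"fingers":0.6,"tx":0,"ty":0,"tz":0,"rx":0,"ry":0,"rz":0},{"fingers":0.6,"tx":0,"ty":0,"tz":0,"rx":0,"ry":0,"rz":0},{"fingers":0.6,"tx":0,"ty":0,"tz":0,"rx":0,"ry":0,"rz":0}]' 15
```

```text
time_s: 2.35
position: [0.3989, 0.3338, 0.0406]
tool_rot: [-3.14, -0.001, 0.0]
contact_force: [-0.3, 0.1, -0.3]
gripper_width: 0.779
gripper_force: 0.0
time_s: 2.6
position: [0.3988, 0.3337, 0.0404]
tool_rot: [-3.14, -0.001, 0.001]
contact_force: [-0.6, 0.9, 3.1]
gripper_width: 0.651
gripper_force: 15.0
```

```bash
python3 -m crank '[{"fingers":0.6,"tx":0,"ty":0,"tz":-18,"rx":0,"ry":0,"rz":0},{"fingers":0.6,"tx":0,"ty":0,"tz":-18,"rx":0,"ry":0,"rz":0},{"fingers":0.6,"tx":0,"ty":0,"tz":-18,"rx":0,"ry":0,"rz":0},{"fingers":0.6,"tx":0,"ty":0,"tz":-18,"rx":0,"ry":0,"rz":0},{"fingers":0.6,"tx":0,"ty":0,"tz":-18,"rx":0,"ry":0,"rz":0},{"fingers":0.6,"tx":0,"ty":0,"tz":0,"rx":0,"ry":0,"rz":-6.4},{"fingers":0.6,"tx":0,"ty":0,"tz":0,"rx":0,"ry":0,"rz":-6.4},{"fingers":0.6,"tx":0,"ty":0,"tz":0,"rx":0,"ry":0,"rz":-6.4},{"fingers":0.6,"tx":0,"ty":0,"tz":0,"rx":0,"ry":0,"rz":-6.4},{"fingers":0.6,"tx":0,"ty":0,"tz":0,"rx":0,"ry":0,"rz":-6.4},{"fingers":0.6,"tx":0,"ty":0,"tz":0,"rx":0,"ry":0,"rz":-6.5},{"fingers":0.6,"tx":0,"ty":0,"tz":0,"rx":0,"ry":0,"rz":-6.5}]' 15
python3 -m crank '[{"fingers":0.6,"tx":2,"ty":17,"tz":0,"rx":0,"ry":0,"rz":0},{"fingers":0.6,"tx":4,"ty":33,"tz":0,"rx":0,"ry":0,"rz":0},{"fingers":0.6,"tx":4,"ty":33,"tz":0,"rx":0,"ry":0,"rz":0},{"fingers":0.6,"tx":4,"ty":33,"tz":0,"rx":0,"ry":0,"rz":0},{"fingers":0.6,"tx":4,"ty":33,"tz":0,"rx":0,"ry":0,"rz":0},{"fingers":0.6,"tx":4,"ty":33,"tz":0,"rx":0,"ry":0,"rz":0},{"fingers":0.6,"tx":4,"ty":33,"tz":0,"rx":0,"ry":0,"rz":0},{"fingers":0.6,"tx":4,"ty":33,"tz":0,"rx":0,"ry":0,"rz":0},{"fingers":0.6,"tx":4,"ty":33,"tz":0,"rx":0,"ry":0,"rz":0},{"fingers":0.6,"tx":4,"ty":33,"tz":0,"rx":0,"ry":0,"rz":0},{"fingers":0.6,"tx":2,"ty":23,"tz":0,"rx":0,"ry":0,"rz":0},{"fingers":0.6,"tx":0,"ty":0,"tz":0,"rx":0,"ry":0,"rz":0}]' 15
python3 -m crank '[{"fingers":0.6,"tx":0,"ty":0,"tz":0,"rx":0,"ry":0,"rz":0},{"fingers":0.6,"tx":0,"ty":0,"tz":0,"rx":0,"ry":0,"rz":0},{"fingers":0.6,"tx":0,"ty":0,"tz":0,"rx":0,"ry":0,"rz":0}]' 15
```

```text
time_s: 3.6
position: [0.3982, 0.3327, 0.1294]
tool_rot: [-3.142, 0.001, 0.791]
contact_force: [0.5, -0.8, 0.1]
gripper_width: 0.648
gripper_force: 15.0
time_s: 4.6
position: [0.6676, 0.1197, 0.1284]
tool_rot: [3.141, 0.001, 0.781]
contact_force: [0.1, -0.4, -1.1]
gripper_width: 0.647
gripper_force: 15.0
time_s: 4.85
position: [0.6642, 0.1237, 0.1295]
tool_rot: [-3.141, 0.001, 0.787]
contact_force: [-0.2, -0.7, -0.3]
gripper_width: 0.647
gripper_force: 15.0
```

```bash
python3 -m crank '[{"fingers":0.6,"tx":0,"ty":0,"tz":20,"rx":0,"ry":0,"rz":0},{"fingers":0.6,"tx":0,"ty":0,"tz":20,"rx":0,"ry":0,"rz":0},{"fingers":0.6,"tx":0,"ty":0,"tz":20,"rx":0,"ry":0,"rz":0},{"fingers":0.6,"tx":0,"ty":0,"tz":20,"rx":0,"ry":0,"rz":0},{"fingers":0.6,"tx":0,"ty":0,"tz":20,"rx":0,"ry":0,"rz":0},{"fingers":0.6,"tx":0,"ty":0,"tz":11,"rx":0,"ry":0,"rz":0},{"fingers":0.6,"tx":0,"ty":0,"tz":6,"rx":0,"ry":0,"rz":0},{"fingers":0.6,"tx":0,"ty":0,"tz":0,"rx":0,"ry":0,"rz":0},{"fingers":0.6,"tx":0,"ty":0,"tz":0,"rx":0,"ry":0,"rz":0},{"fingers":0.22,"tx":0,"ty":0,"tz":0,"rx":0,"ry":0,"rz":0},{"fingers":0.22,"tx":0,"ty":0,"tz":0,"rx":0,"ry":0,"rz":0},{"fingers":0.22,"tx":0,"ty":0,"tz":0,"rx":0,"ry":0,"rz":0}]' 15
python3 -m crank '[{"fingers":0.22,"tx":0,"ty":0,"tz":-20,"rx":0,"ry":0,"rz":0},{"fingers":0.22,"tx":0,"ty":0,"tz":-20,"rx":0,"ry":0,"rz":0},{"fingers":0.22,"tx":0,"ty":0,"tz":-27,"rx":0,"ry":0,"rz":0},{"fingers":0.1,"tx":0,"ty":0,"tz":-30,"rx":0,"ry":0,"rz":0},{"fingers":0,"tx":1,"ty":-36,"tz":-20,"rx":0,"ry":0,"rz":0},{"fingers":0,"tx":1,"ty":-38,"tz":0,"rx":0,"ry":0,"rz":0},{"fingers":0,"tx":1,"ty":-38,"tz":0,"rx":0,"ry":0,"rz":0},{"fingers":0,"tx":1,"ty":-38,"tz":0,"rx":0,"ry":0,"rz":0},{"fingers":0,"tx":1,"ty":-38,"tz":0,"rx":0,"ry":0,"rz":0},{"fingers":0,"tx":1,"ty":-38,"tz":0,"rx":0,"ry":0,"rz":0},{"fingers":0,"tx":1,"ty":-37,"tz":0,"rx":0,"ry":0,"rz":0},{"fingers":0,"tx":1.5,"ty":-20,"tz":0,"rx":0,"ry":0,"rz":0}]' 15
python3 -m crank '[{"fingers":0,"tx":0,"ty":0,"tz":0,"rx":0,"ry":0,"rz":0},{"fingers":0,"tx":0,"ty":0,"tz":0,"rx":0,"ry":0,"rz":0},{"fingers":0,"tx":0,"ty":0,"tz":0,"rx":0,"ry":0,"rz":0}]' 15
python3 - <<'E'
from station import optics
import cv2
f=optics.grab_frame("scene"); cv2.imwrite("pics/sc2.png",cv2.resize(f["image"][130:330,220:500,::-1],None,fx=2.5,fy=2.5,interpolation=3))
E
```

```text
time_s: 5.85
position: [0.6666, 0.1199, 0.0124]
tool_rot: [3.138, 0.001, 0.786]
contact_force: [8.6, -17.0, -7.7]
gripper_width: 0.752
gripper_force: 8.2
time_s: 6.85
position: [0.4688, 0.3332, 0.1315]
tool_rot: [-3.14, -0.005, 0.789]
contact_force: [0.6, -0.6, 0.4]
gripper_width: 1.002
gripper_force: 0.0
time_s: 7.1
position: [0.4713, 0.3299, 0.1305]
tool_rot: [-3.141, -0.003, 0.786]
contact_force: [-0.0, 0.1, -0.4]
gripper_width: 0.999
gripper_force: 0.0
```

View pics/sc2.png

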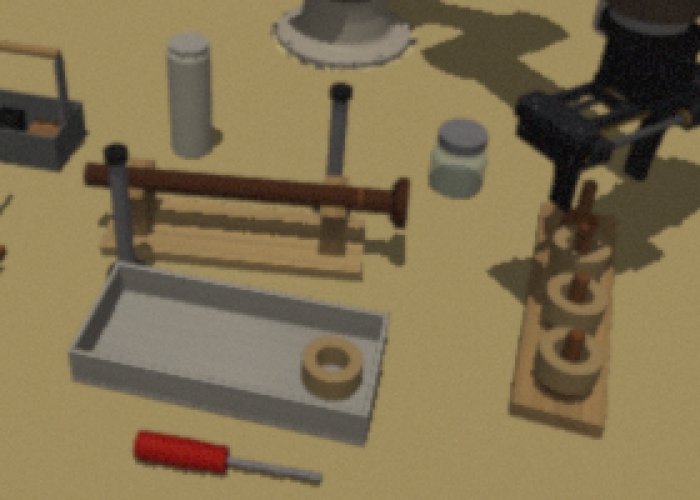

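Roll 1 lies in the tray at its +y end ((332,367) in the crop), with room for the others. Next: roll d1.

```bash
python3 -m crank '[{"fingers":0,"tx":0,"ty":0,"tz":20,"rx":0,"ry":0,"rz":0},{"fingers":0,"tx":0,"ty":0,"tz":20,"rx":0,"ry":0,"rz":0},{"fingers":0,"tx":0,"ty":0,"tz":20,"rx":0,"ry":0,"rz":0},{"fingers":0,"tx":0,"ty":0,"tz":20,"rx":0,"ry":0,"rz":0},{"fingers":0,"tx":0,"ty":0,"tz":10,"rx":0,"ry":0,"rz":0},{"fingers":0.3,"tx":0,"ty":0,"tz":0,"rx":0,"ry":0,"rz":0},{"fingers":0.6,"tx":0,"ty":0,"tz":0,"rx":0,"ry":0,"rz":0},{"fingers":0.6,"tx":0,"ty":0,"tz":0,"rx":0,"ry":0,"rz":0},{"fingers":0.6,"tx":0,"ty":0,"tz":0,"rx":0,"ry":0,"rz":0},{"fingers":0.6,"tx":0,"ty":0,"tz":0,"rx":0,"ry":0,"rz":0},{"fingers":0.6,"tx":0,"ty":0,"tz":0,"rx":0,"ry":0,"rz":0},{"fingers":0.6,"tx":0,"ty":0,"tz":0,"rx":0,"ry":0,"rz":0}]' 15
python3 -m crank '[{"fingers":0.6,"tx":0,"ty":0,"tz":0,"rx":0,"ry":0,"rz":0},{"fingers":0.6,"tx":0,"ty":0,"tz":-18,"rx":0,"ry":0,"rz":0},{"fingers":0.6,"tx":0,"ty":0,"tz":-18,"rx":0,"ry":0,"rz":0},{"fingers":0.6,"tx":0,"ty":0,"tz":-18,"rx":0,"ry":0,"rz":0},{"fingers":0.6,"tx":0,"ty":0,"tz":-18,"rx":0,"ry":0,"rz":0},{"fingers":0.6,"tx":0,"ty":0,"tz":-18,"rx":0,"ry":0,"rz":0},{"fingers":0.6,"tx":0,"ty":0,"tz":0,"rx":0,"ry":0,"rz":0}]' 15
```

```text
time_s: 8.15
position: [0.4713, 0.3297, 0.0406]
tool_rot: [-3.142, -0.002, 0.786]
contact_force: [-0.2, -0.0, 2.5]
gripper_width: 0.635
gripper_force: 15.0
time_s: 8.73
position: [0.4725, 0.3307, 0.1333]
tool_rot: [3.141, -0.007, 0.786]
contact_force: [0.7, -0.6, 0.0]
gripper_width: 0.633
gripper_force: 15.0
```

```bash
python3 -m crank '[{"fingers":0.6,"tx":-3,"ty":17,"tz":0,"rx":0,"ry":0,"rz":0},{"fingers":0.6,"tx":-5.4,"ty":32,"tz":0,"rx":0,"ry":0,"rz":0},{"fingers":0.6,"tx":-5.4,"ty":32,"tz":0,"rx":0,"ry":0,"rz":0},{"fingers":0.6,"tx":-5.4,"ty":32,"tz":0,"rx":0,"ry":0,"rz":0},{"fingers":0.6,"tx":-5.4,"ty":32,"tz":0,"rx":0,"ry":0,"rz":0},{"fingers":0.6,"tx":-5.4,"ty":32,"tz":0,"rx":0,"ry":0,"rz":0},{"fingers":0.6,"tx":-5.4,"ty":32,"tz":0,"rx":0,"ry":0,"rz":0},{"fingers":0.6,"tx":-5.4,"ty":32,"tz":0,"rx":0,"ry":0,"rz":0},{"fingers":0.6,"tx":-5.4,"ty":32,"tz":0,"rx":0,"ry":0,"rz":0},{"fingers":0.6,"tx":-5.4,"ty":32,"tz":0,"rx":0,"ry":0,"rz":0},{"fingers":0.6,"tx":-3,"ty":24,"tz":0,"rx":0,"ry":0,"rz":0},{"fingers":0.6,"tx":0,"ty":0,"tz":0,"rx":0,"ry":0,"rz":0}]' 15
python3 -m crank '[{"fingers":0.6,"tx":0,"ty":0,"tz":20,"rx":0,"ry":0,"rz":0},{"fingers":0.6,"tx":0,"ty":0,"tz":20,"rx":0,"ry":0,"rz":0},{"fingers":0.6,"tx":0,"ty":0,"tz":20,"rx":0,"ry":0,"rz":0},{"fingers":0.6,"tx":0,"ty":0,"tz":20,"rx":0,"ry":0,"rz":0},{"fingers":0.6,"tx":0,"ty":0,"tz":20,"rx":0,"ry":0,"rz":0},{"fingers":0.6,"tx":0,"ty":0,"tz":12,"rx":0,"ry":0,"rz":0},{"fingers":0.6,"tx":0,"ty":0,"tz":6,"rx":0,"ry":0,"rz":0},{"fingers":0.6,"tx":0,"ty":0,"tz":0,"rx":0,"ry":0,"rz":0},{"fingers":0.6,"tx":0,"ty":0,"tz":0,"rx":0,"ry":0,"rz":0},{"fingers":0.24,"tx":0,"ty":0,"tz":0,"rx":0,"ry":0,"rz":0},{"fingers":0.24,"tx":0,"ty":0,"tz":0,"rx":0,"ry":0,"rz":0},{"fingers":0.24,"tx":0,"ty":0,"tz":0,"rx":0,"ry":0,"rz":0}]' 15
```

```text
time_s: 9.73
position: [0.6665, 0.054, 0.1276]
tool_rot: [-3.141, 0.002, 0.781]
contact_force: [1.2, 0.7, 0.2]
gripper_width: 0.634
gripper_force: 15.0
time_s: 10.73
position: [0.6653, 0.0581, 0.0121]
tool_rot: [3.141, -0.001, 0.786]
contact_force: [-0.3, 0.1, -0.5]
gripper_width: 0.737
gripper_force: 0.0
```

```bash
python3 -m crank '[{"fingers":0.22,"tx":0,"ty":0,"tz":-20,"rx":0,"ry":0,"rz":0},{"fingers":0.22,"tx":0,"ty":0,"tz":-20,"rx":0,"ry":0,"rz":0},{"fingers":0.22,"tx":0,"ty":0,"tz":-27,"rx":0,"ry":0,"rz":0},{"fingers":0.1,"tx":0,"ty":0,"tz":-31,"rx":0,"ry":0,"rz":0},{"fingers":0,"tx":11,"ty":-30,"tz":-20,"rx":0,"ry":0,"rz":0},{"fingers":0,"tx":14,"ty":-37,"tz":0,"rx":0,"ry":0,"rz":0},{"fingers":0,"tx":14,"ty":-37,"tz":0,"rx":0,"ry":0,"rz":0},{"fingers":0,"tx":14,"ty":-37,"tz":0,"rx":0,"ry":0,"rz":0},{"fingers":0,"tx":14,"ty":-37,"tz":0,"rx":0,"ry":0,"rz":0},{"fingers":0,"tx":14,"ty":-37,"tz":0,"rx":0,"ry":0,"rz":0},{"fingers":0,"tx":14,"ty":-37,"tz":0,"rx":0,"ry":0,"rz":0},{"fingers":0,"tx":8,"ty":-20.5,"tz":0,"rx":0,"ry":0,"rz":0}]' 15
python3 -m crank '[{"fingers":0,"tx":0,"ty":0,"tz":0,"rx":0,"ry":0,"rz":0},{"fingers":0,"tx":0,"ty":0,"tz":20,"rx":0,"ry":0,"rz":0},{"fingers":0,"tx":0,"ty":0,"tz":20,"rx":0,"ry":0,"rz":0},{"fingers":0,"tx":0,"ty":0,"tz":20,"rx":0,"ry":0,"rz":0},{"fingers":0,"tx":0,"ty":0,"tz":20,"rx":0,"ry":0,"rz":0},{"fingers":0,"tx":0,"ty":0,"tz":10,"rx":0,"ry":0,"rz":0},{"fingers":0.3,"tx":0,"ty":0,"tz":0,"rx":0,"ry":0,"rz":0},{"fingers":0.6,"tx":0,"ty":0,"tz":0,"rx":0,"ry":0,"rz":0},{"fingers":0.6,"tx":0,"ty":0,"tz":0,"rx":0,"ry":0,"rz":0},{"fingers":0.6,"tx":0,"ty":0,"tz":0,"rx":0,"ry":0,"rz":0},{"fingers":0.6,"tx":0,"ty":0,"tz":0,"rx":0,"ry":0,"rz":0},{"fingers":0.6,"tx":0,"ty":0,"tz":0,"rx":0,"ry":0,"rz":0}]' 15
python3 -m crank '[{"fingers":0.6,"tx":0,"ty":0,"tz":0,"rx":0,"ry":0,"rz":0},{"fingers":0.6,"tx":0,"ty":0,"tz":0,"rx":0,"ry":0,"rz":0}]' 15
```

```text
time_s: 11.73
position: [0.5435, 0.3269, 0.1302]
tool_rot: [-3.141, -0.002, 0.788]
contact_force: [1.0, -0.2, -0.5]
gripper_width: 0.998
gripper_force: 0.0
time_s: 12.73
position: [0.5455, 0.3239, 0.0407]
tool_rot: [3.142, -0.002, 0.786]
contact_force: [-1.2, 0.4, 2.7]
gripper_width: 0.633
gripper_force: 15.2
time_s: 12.9
position: [0.5455, 0.3239, 0.0406]
tool_rot: [3.141, -0.002, 0.786]
contact_force: [-0.4, 0.5, 5.1]
gripper_width: 0.634
gripper_force: 15.0
```

```bash
python3 -m crank '[{"fingers":0.6,"tx":0,"ty":0,"tz":-18,"rx":0,"ry":0,"rz":0},{"fingers":0.6,"tx":0,"ty":0,"tz":-18,"rx":0,"ry":0,"rz":0},{"fingers":0.6,"tx":0,"ty":0,"tz":-18,"rx":0,"ry":0,"rz":0},{"fingers":0.6,"tx":0,"ty":0,"tz":-18,"rx":0,"ry":0,"rz":0},{"fingers":0.6,"tx":0,"ty":0,"tz":-18,"rx":0,"ry":0,"rz":0},{"fingers":0.6,"tx":0,"ty":0,"tz":0,"rx":0,"ry":0,"rz":0}]' 15
python3 -m crank '[{"fingers":0.6,"tx":-7,"ty":16,"tz":0,"rx":0,"ry":0,"rz":0},{"fingers":0.6,"tx":-14,"ty":30,"tz":0,"rx":0,"ry":0,"rz":0},{"fingers":0.6,"tx":-14,"ty":30,"tz":0,"rx":0,"ry":0,"rz":0},{"fingers":0.6,"tx":-14,"ty":30,"tz":0,"rx":0,"ry":0,"rz":0},{"fingers":0.6,"tx":-14,"ty":30,"tz":0,"rx":0,"ry":0,"rz":0},{"fingers":0.6,"tx":-14,"ty":30,"tz":0,"rx":0,"ry":0,"rz":0},{"fingers":0.6,"tx":-14,"ty":30,"tz":0,"rx":0,"ry":0,"rz":0},{"fingers":0.6,"tx":-14,"ty":30,"tz":0,"rx":0,"ry":0,"rz":0},{"fingers":0.6,"tx":-14,"ty":30,"tz":0,"rx":0,"ry":0,"rz":0},{"fingers":0.6,"tx":-14,"ty":30,"tz":0,"rx":0,"ry":0,"rz":0},{"fingers":0.6,"tx":-14.4,"ty":30.4,"tz":0,"rx":0,"ry":0,"rz":0},{"fingers":0.6,"tx":0,"ty":0,"tz":0,"rx":0,"ry":0,"rz":0}]' 15
python3 -m crank '[{"fingers":0.6,"tx":0,"ty":0,"tz":20,"rx":0,"ry":0,"rz":0},{"fingers":0.6,"tx":0,"ty":0,"tz":20,"rx":0,"ry":0,"rz":0},{"fingers":0.6,"tx":0,"ty":0,"tz":20,"rx":0,"ry":0,"rz":0},{"fingers":0.6,"tx":0,"ty":0,"tz":20,"rx":0,"ry":0,"rz":0},{"fingers":0.6,"tx":0,"ty":0,"tz":20,"rx":0,"ry":0,"rz":0},{"fingers":0.6,"tx":0,"ty":0,"tz":12,"rx":0,"ry":0,"rz":0},{"fingers":0.6,"tx":0,"ty":0,"tz":6,"rx":0,"ry":0,"rz":0},{"fingers":0.6,"tx":0,"ty":0,"tz":0,"rx":0,"ry":0,"rz":0},{"fingers":0.6,"tx":0,"ty":0,"tz":0,"rx":0,"ry":0,"rz":0},{"fingers":0.24,"tx":0,"ty":0,"tz":0,"rx":0,"ry":0,"rz":0},{"fingers":0.24,"tx":0,"ty":0,"tz":0,"rx":0,"ry":0,"rz":0},{"fingers":0.24,"tx":0,"ty":0,"tz":0,"rx":0,"ry":0,"rz":0}]' 15
```

```text
time_s: 13.4
position: [0.5469, 0.3248, 0.1336]
tool_rot: [3.14, -0.007, 0.786]
contact_force: [1.2, -0.0, -0.0]
gripper_width: 0.638
gripper_force: 15.0
time_s: 14.4
position: [0.6652, -0.0098, 0.1278]
tool_rot: [-3.141, 0.002, 0.78]
contact_force: [0.0, 0.2, -1.0]
gripper_width: 0.636
gripper_force: 15.0
time_s: 15.4
position: [0.665, -0.0045, 0.012]
tool_rot: [3.141, -0.001, 0.786]
contact_force: [-0.0, 0.2, -0.2]
gripper_width: 0.735
gripper_force: 0.0
```

```bash
python3 -m crank '[{"fingers":0.22,"tx":0,"ty":0,"tz":-24,"rx":0,"ry":0,"rz":0},{"fingers":0.22,"tx":0,"ty":0,"tz":-32,"rx":0,"ry":0,"rz":0},{"fingers":0.22,"tx":0,"ty":0,"tz":-32,"rx":0,"ry":0,"rz":0},{"fingers":0.1,"tx":12,"ty":-16,"tz":-30,"rx":0,"ry":0,"rz":0},{"fingers":0,"tx":24,"ty":-32,"tz":0,"rx":0,"ry":0,"rz":0},{"fingers":0,"tx":24,"ty":-32,"tz":0,"rx":0,"ry":0,"rz":0},{"fingers":0,"tx":24,"ty":-32,"tz":0,"rx":0,"ry":0,"rz":0},{"fingers":0,"tx":24,"ty":-32,"tz":0,"rx":0,"ry":0,"rz":0},{"fingers":0,"tx":24,"ty":-32,"tz":0,"rx":0,"ry":0,"rz":0},{"fingers":0,"tx":24,"ty":-32,"tz":0,"rx":0,"ry":0,"rz":0},{"fingers":0,"tx":24,"ty":-32,"tz":0,"rx":0,"ry":0,"rz":0},{"fingers":0,"tx":14.8,"ty":-21.3,"tz":0,"rx":0,"ry":0,"rz":0}]' 15
python3 -m crank '[{"fingers":0,"tx":0,"ty":0,"tz":0,"rx":0,"ry":0,"rz":0},{"fingers":0,"tx":0,"ty":0,"tz":20,"rx":0,"ry":0,"rz":0},{"fingers":0,"tx":0,"ty":0,"tz":20,"rx":0,"ry":0,"rz":0},{"fingers":0,"tx":0,"ty":0,"tz":20,"rx":0,"ry":0,"rz":0},{"fingers":0,"tx":0,"ty":0,"tz":20,"rx":0,"ry":0,"rz":0},{"fingers":0,"tx":0,"ty":0,"tz":10,"rx":0,"ry":0,"rz":0},{"fingers":0.3,"tx":0,"ty":0,"tz":0,"rx":0,"ry":0,"rz":0},{"fingers":0.6,"tx":0,"ty":0,"tz":0,"rx":0,"ry":0,"rz":0},{"fingers":0.6,"tx":0,"ty":0,"tz":0,"rx":0,"ry":0,"rz":0},{"fingers":0.6,"tx":0,"ty":0,"tz":0,"rx":0,"ry":0,"rz":0},{"fingers":0.6,"tx":0,"ty":0,"tz":0,"rx":0,"ry":0,"rz":0},{"fingers":0.6,"tx":0,"ty":0,"tz":0,"rx":0,"ry":0,"rz":0}]' 15
python3 -m crank '[{"fingers":0.6,"tx":0,"ty":0,"tz":0,"rx":0,"ry":0,"rz":0},{"fingers":0.6,"tx":0,"ty":0,"tz":0,"rx":0,"ry":0,"rz":0}]' 15
```

```text
time_s: 16.4
position: [0.6169, 0.3217, 0.1299]
tool_rot: [3.142, -0.002, 0.788]
contact_force: [0.5, -0.3, -0.3]
gripper_width: 1.0
gripper_force: 0.0
time_s: 17.4
position: [0.618, 0.3184, 0.0407]
tool_rot: [3.141, -0.002, 0.786]
contact_force: [-0.4, -0.2, 3.0]
gripper_width: 0.635
gripper_force: 15.1
time_s: 17.57
position: [0.618, 0.3184, 0.0407]
tool_rot: [3.141, -0.002, 0.786]
contact_force: [-1.9, -0.8, 4.3]
gripper_width: 0.634
gripper_force: 14.9
```

```bash
python3 -m crank '[{"fingers":0.6,"tx":0,"ty":0,"tz":-18,"rx":0,"ry":0,"rz":0},{"fingers":0.6,"tx":0,"ty":0,"tz":-18,"rx":0,"ry":0,"rz":0},{"fingers":0.6,"tx":0,"ty":0,"tz":-18,"rx":0,"ry":0,"rz":0},{"fingers":0.6,"tx":0,"ty":0,"tz":-18,"rx":0,"ry":0,"rz":0},{"fingers":0.6,"tx":0,"ty":0,"tz":-18,"rx":0,"ry":0,"rz":0},{"fingers":0.6,"tx":0,"ty":0,"tz":0,"rx":0,"ry":0,"rz":0}]' 15
python3 -m crank '[{"fingers":0.6,"tx":-19.7,"ty":25.3,"tz":0,"rx":0,"ry":0,"rz":0},{"fingers":0.6,"tx":-19.7,"ty":25.3,"tz":0,"rx":0,"ry":0,"rz":0},{"fingers":0.6,"tx":-19.7,"ty":25.3,"tz":0,"rx":0,"ry":0,"rz":0},{"fingers":0.6,"tx":-19.7,"ty":25.3,"tz":0,"rx":0,"ry":0,"rz":0},{"fingers":0.6,"tx":-19.7,"ty":25.3,"tz":0,"rx":0,"ry":0,"rz":0},{"fingers":0.6,"tx":-19.7,"ty":25.3,"tz":0,"rx":0,"ry":0,"rz":0},{"fingers":0.6,"tx":-19.7,"ty":25.3,"tz":0,"rx":0,"ry":0,"rz":0},{"fingers":0.6,"tx":-19.7,"ty":25.3,"tz":0,"rx":0,"ry":0,"rz":0},{"fingers":0.6,"tx":-19.7,"ty":25.3,"tz":0,"rx":0,"ry":0,"rz":0},{"fingers":0.6,"tx":-19.7,"ty":25.3,"tz":0,"rx":0,"ry":0,"rz":0},{"fingers":0.6,"tx":-19.7,"ty":25.3,"tz":0,"rx":0,"ry":0,"rz":0},{"fingers":0.6,"tx":-19.7,"ty":25.3,"tz":0,"rx":0,"ry":0,"rz":0}]' 15
python3 -m crank '[{"fingers":0.6,"tx":0,"ty":0,"tz":0,"rx":0,"ry":0,"rz":0},{"fingers":0.6,"tx":0,"ty":0,"tz":20,"rx":0,"ry":0,"rz":0},{"fingers":0.6,"tx":0,"ty":0,"tz":20,"rx":0,"ry":0,"rz":0},{"fingers":0.6,"tx":0,"ty":0,"tz":20,"rx":0,"ry":0,"rz":0},{"fingers":0.6,"tx":0,"ty":0,"tz":20,"rx":0,"ry":0,"rz":0},{"fingers":0.6,"tx":0,"ty":0,"tz":20,"rx":0,"ry":0,"rz":0},{"fingers":0.6,"tx":0,"ty":0,"tz":12,"rx":0,"ry":0,"rz":0},{"fingers":0.6,"tx":0,"ty":0,"tz":6,"rx":0,"ry":0,"rz":0},{"fingers":0.6,"tx":0,"ty":0,"tz":0,"rx":0,"ry":0,"rz":0},{"fingers":0.24,"tx":0,"ty":0,"tz":0,"rx":0,"ry":0,"rz":0},{"fingers":0.24,"tx":0,"ty":0,"tz":0,"rx":0,"ry":0,"rz":0},{"fingers":0.24,"tx":0,"ty":0,"tz":0,"rx":0,"ry":0,"rz":0}]' 15
```

```text
time_s: 18.07
position: [0.6195, 0.3192, 0.134]
tool_rot: [3.14, -0.008, 0.786]
contact_force: [0.4, 0.8, 0.8]
gripper_width: 0.634
gripper_force: 14.8
time_s: 19.07
position: [0.6644, -0.0653, 0.1282]
tool_rot: [-3.14, 0.001, 0.785]
contact_force: [-0.3, -0.7, -0.6]
gripper_width: 0.636
gripper_force: 14.8
time_s: 20.07
position: [0.6656, -0.0637, 0.0121]
tool_rot: [3.141, -0.001, 0.786]
contact_force: [0.4, -0.7, -0.0]
gripper_width: 0.734
gripper_force: 0.0
```

```bash
python3 -m crank '[{"fingers":0.22,"tx":0,"ty":0,"tz":-24,"rx":0,"ry":0,"rz":0},{"fingers":0.22,"tx":0,"ty":0,"tz":-36,"rx":0,"ry":0,"rz":0},{"fingers":0.22,"tx":0,"ty":0,"tz":-36,"rx":0,"ry":0,"rz":0},{"fingers":0.22,"tx":0,"ty":0,"tz":-36,"rx":0,"ry":0,"rz":0},{"fingers":0.22,"tx":0,"ty":0,"tz":-36,"rx":0,"ry":0,"rz":0},{"fingers":0.22,"tx":0,"ty":0,"tz":-36,"rx":0,"ry":0,"rz":7},{"fingers":0.22,"tx":0,"ty":0,"tz":-36,"rx":0,"ry":0,"rz":7},{"fingers":0.22,"tx":0,"ty":0,"tz":0,"rx":0,"ry":0,"rz":7},{"fingers":0.22,"tx":0,"ty":0,"tz":0,"rx":0,"ry":0,"rz":7},{"fingers":0.22,"tx":0,"ty":0,"tz":0,"rx":0,"ry":0,"rz":7},{"fingers":0.22,"tx":0,"ty":0,"tz":0,"rx":0,"ry":0,"rz":7},{"fingers":0.22,"tx":0,"ty":0,"tz":0,"rx":0,"ry":0,"rz":7}]' 15
python3 -m crank '[{"fingers":0.22,"tx":0,"ty":0,"tz":0,"rx":0,"ry":0,"rz":7},{"fingers":0.22,"tx":0,"ty":0,"tz":0,"rx":0,"ry":0,"rz":7},{"fingers":0.22,"tx":0,"ty":0,"tz":0,"rx":0,"ry":0,"rz":7},{"fingers":0.22,"tx":0,"ty":0,"tz":0,"rx":0,"ry":0,"rz":7},{"fingers":0.22,"tx":0,"ty":0,"tz":0,"rx":0,"ry":0,"rz":7},{"fingers":0.22,"tx":0,"ty":0,"tz":0,"rx":0,"ry":0,"rz":7},{"fingers":0.22,"tx":0,"ty":0,"tz":0,"rx":0,"ry":0,"rz":7},{"fingers":0.22,"tx":0,"ty":0,"tz":0,"rx":0,"ry":0,"rz":7},{"fingers":0.22,"tx":0,"ty":0,"tz":0,"rx":0,"ry":0,"rz":7},{"fingers":0.22,"tx":0,"ty":0,"tz":0,"rx":0,"ry":0,"rz":7},{"fingers":0.22,"tx":0,"ty":0,"tz":0,"rx":0,"ry":0,"rz":7},{"fingers":0.22,"tx":0,"ty":0,"tz":0,"rx":0,"ry":0,"rz":7}]' 15
python3 - <<'E'
from station import optics
import cv2,numpy as np
a=optics.grab_frame("scene")["image"][130:320,120:400,::-1]; b=optics.grab_frame("side")["image"][190:400,310:550,::-1]
cv2.imwrite("pics/m.png",a); a=cv2.resize(a,None,fx=2.5,fy=2.5,interpolation=3)
cv2.imwrite("pics/a3.png",a); cv2.imwrite("pics/b3.png",cv2.resize(b,None,fx=2.5,fy=2.5,interpolation=3))
E
```

```text
time_s: 21.07
position: [0.6651, -0.0638, 0.2521]
tool_rot: [-3.141, -0.001, -0.076]
contact_force: [-0.7, 0.6, 0.4]
gripper_width: 0.777
gripper_force: 0.0
time_s: 22.07
position: [0.6652, -0.0638, 0.2519]
tool_rot: [-3.141, 0.0, -1.542]
contact_force: [-0.0, 0.3, -0.4]
gripper_width: 0.779
gripper_force: 0.0
```

View pics/a3.png

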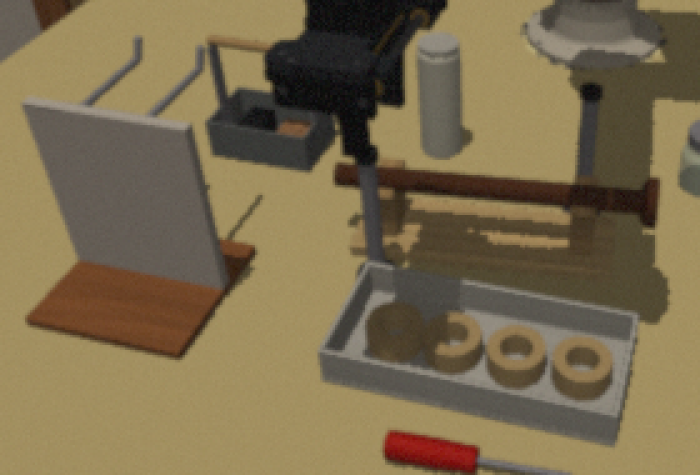

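View pics/b3.png

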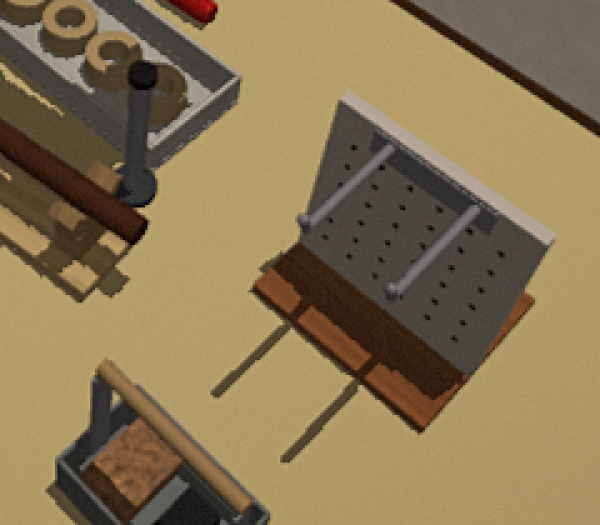

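All four rolls lie in the tray in a row. The caddy bar is where it was: scene end (210,38) in the crop, side ends (107,368) and (245,503). Prong roots show in the side view at (390,150) and (477,212), tips at (305,221) and (392,290).

Run:
```python
from h import *
S,D=cam("scene"),cam("side")
s=lambda p:(120+p[0]/2.5,130+p[1]/2.5); d=lambda p:(310+p[0]/2.5,190+p[1]/2.5)
def o(k,a,b,z): print(k,np.round(tri([ray(S,*a),ray(D,*b)]),3) if a else "",np.round(plane(S,a,z),3) if a else "",np.round(plane(D,b,z),3))
o("barS",s((210,38)),d((245,503)),.14)
o("barN",(100+287/2,130+42/2),d((107,368)),.14)
o("tipS",s((138,42)),d((392,290)),.222)
o("tipN",s((200,52)),d((305,221)),.222)
o("rootN",None,d((390,150)),.2); o("rootS",None,d((477,212)),.2)
o("panN",None,d((343,97)),.208); o("panS",None,d((549,243)),.208)
# scene: panel back top corners
print(plane(S,s((25,103)),.208),plane(S,s((190,127)),.208))
```

```text
barS [ 0.397 -0.39   0.14 ] [ 0.396 -0.389  0.14 ] [ 0.397 -0.39   0.14 ]
barN [ 0.394 -0.266  0.139] [ 0.394 -0.263  0.14 ] [ 0.396 -0.269  0.14 ]
tipS [ 0.539 -0.375  0.214] [ 0.551 -0.363  0.222] [ 0.535 -0.378  0.222]
tipN [ 0.539 -0.305  0.213] [ 0.552 -0.294  0.222] [ 0.535 -0.309  0.222]
rootN   [ 0.639 -0.305  0.2  ]
rootS   [ 0.641 -0.377  0.2  ]
panN   [ 0.647 -0.256  0.208]
panS   [ 0.649 -0.424  0.208]
[ 0.66025291 -0.41545602  0.208     ] [ 0.65167621 -0.24887077  0.208     ]
```

```bash
python3 -m crank '[{"fingers":0.22,"tx":0,"ty":30,"tz":0,"rx":0,"ry":0,"rz":0},{"fingers":0.22,"tx":0,"ty":35,"tz":0,"rx":0,"ry":0,"rz":0},{"fingers":0.22,"tx":0,"ty":35,"tz":0,"rx":0,"ry":0,"rz":0},{"fingers":0.22,"tx":10,"ty":35,"tz":0,"rx":0,"ry":0,"rz":0},{"fingers":0.22,"tx":20,"ty":35,"tz":0,"rx":0,"ry":0,"rz":0},{"fingers":0.22,"tx":20,"ty":35,"tz":0,"rx":0,"ry":0,"rz":0},{"fingers":0.22,"tx":20,"ty":35,"tz":0,"rx":0,"ry":0,"rz":0},{"fingers":0.22,"tx":20,"ty":35,"tz":0,"rx":0,"ry":0,"rz":0},{"fingers":0.22,"tx":30,"ty":2.4,"tz":0,"rx":0,"ry":0,"rz":0},{"fingers":0.22,"tx":40,"ty":0,"tz":0,"rx":0,"ry":0,"rz":0},{"fingers":0.22,"tx":40,"ty":0,"tz":0,"rx":0,"ry":0,"rz":0},{"fingers":0.22,"tx":40,"ty":0,"tz":0,"rx":0,"ry":0,"rz":0}]' 25
python3 -m crank '[{"fingers":0.22,"tx":16,"ty":0,"tz":0,"rx":0,"ry":0,"rz":0},{"fingers":0.22,"tx":0,"ty":0,"tz":0,"rx":0,"ry":0,"rz":0},{"fingers":0.22,"tx":0,"ty":0,"tz":0,"rx":0,"ry":0,"rz":0},{"fingers":0.22,"tx":0,"ty":0,"tz":0,"rx":0,"ry":0,"rz":0}]' 25
python3 - <<'E'
from station import manip, optics
import cv2
s=manip.state(); f=optics.grab_frame("wrist")
print(s["position"],s["tool_rot"]); cv2.imwrite("pics/w4.png",f["image"][:,:,::-1])
E
```

```text
time_s: 23.17
position: [0.396, -0.3152, 0.2526]
tool_rot: [-3.139, -0.001, -1.531]
contact_force: [0.7, 0.2, 1.1]
gripper_width: 0.777
gripper_force: 0.0
time_s: 23.5
position: [0.3967, -0.3288, 0.2516]
tool_rot: [-3.142, 0.0, -1.534]
contact_force: [0.1, 0.2, -1.2]
gripper_width: 0.782
gripper_force: 0.0
[ 0.3966626  -0.32882227  0.25159211] [-3.14152828e+00  2.92504779e-04 -1.53398858e+00]
```

View pics/w4.png

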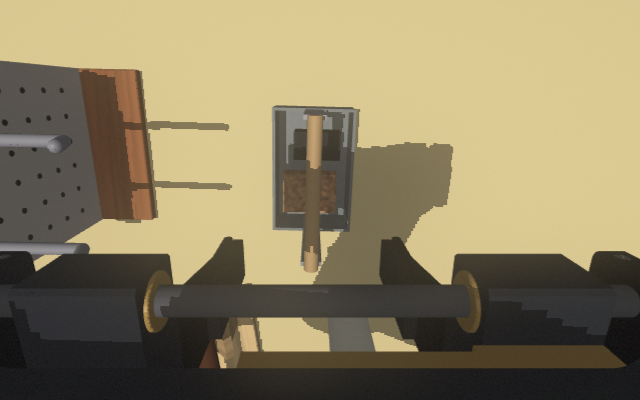

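The bar runs from (315,113) to (310,270) midway between the fingers; prong tips are at (62,144) and (85,249).

Run:
```python
from h import *
c=wcam([.39666,-.32882,.2516],[-3.14153,.0003,-1.534])
for p,z in (((315,115),.14),((310,268),.14),((62,144),.215),((85,250),.215),((62,144),.222),((85,250),.222)): print(p,np.round(plane(c,p,z),3))
```

```text
(315, 115) [ 0.395 -0.391  0.14 ]
(310, 268) [ 0.395 -0.264  0.14 ]
(62, 144) [ 0.536 -0.375  0.215]
(85, 250) [ 0.533 -0.311  0.215]
(62, 144) [ 0.531 -0.376  0.222]
(85, 250) [ 0.528 -0.315  0.222]
```

```bash
python3 -m crank '[{"fingers":0.22,"tx":0,"ty":1.5,"tz":20,"rx":0,"ry":0,"rz":0},{"fingers":0.22,"tx":0,"ty":0,"tz":25,"rx":0,"ry":0,"rz":0},{"fingers":0.22,"tx":0,"ty":0,"tz":25,"rx":0,"ry":0,"rz":0},{"fingers":0.22,"tx":0,"ty":0,"tz":25,"rx":0,"ry":0,"rz":0},{"fingers":0.22,"tx":0,"ty":0,"tz":20,"rx":0,"ry":0,"rz":0},{"fingers":0.22,"tx":0,"ty":0,"tz":15.5,"rx":0,"ry":0,"rz":0},{"fingers":0.95,"tx":0,"ty":0,"tz":0,"rx":0,"ry":0,"rz":0},{"fingers":0.95,"tx":0,"ty":0,"tz":0,"rx":0,"ry":0,"rz":0},{"fingers":0.95,"tx":0,"ty":0,"tz":0,"rx":0,"ry":0,"rz":0},{"fingers":0.95,"tx":0,"ty":0,"tz":0,"rx":0,"ry":0,"rz":0},{"fingers":0.95,"tx":0,"ty":0,"tz":0,"rx":0,"ry":0,"rz":0},{"fingers":0.95,"tx":0,"ty":0,"tz":0,"rx":0,"ry":0,"rz":0}]' 40
python3 -m crank '[{"fingers":0.95,"tx":0,"ty":0,"tz":0,"rx":0,"ry":0,"rz":0},{"fingers":0.95,"tx":0,"ty":0,"tz":0,"rx":0,"ry":0,"rz":0},{"fingers":0.95,"tx":0,"ty":0,"tz":0,"rx":0,"ry":0,"rz":0},{"fingers":0.95,"tx":0,"ty":0,"tz":0,"rx":0,"ry":0,"rz":0},{"fingers":0.95,"tx":0,"ty":0,"tz":0,"rx":0,"ry":0,"rz":0},{"fingers":0.95,"tx":0,"ty":0,"tz":0,"rx":0,"ry":0,"rz":0}]' 40
```

```text
time_s: 24.55
position: [0.3959, -0.3296, 0.122]
tool_rot: [-3.14, -0.001, -1.535]
contact_force: [-0.4, -0.7, 0.3]
gripper_width: 0.409
gripper_force: 0.0
time_s: 25.05
position: [0.3955, -0.3295, 0.121]
tool_rot: [-3.142, -0.0, -1.536]
contact_force: [0.1, -0.8, 0.6]
gripper_width: 0.121
gripper_force: 39.9
```

```bash
python3 -m crank '[{"fingers":0.95,"tx":0,"ty":0,"tz":-8,"rx":0,"ry":0,"rz":0},{"fingers":0.95,"tx":0,"ty":0,"tz":-14,"rx":0,"ry":0,"rz":0},{"fingers":0.95,"tx":0,"ty":0,"tz":-14,"rx":0,"ry":0,"rz":0},{"fingers":0.95,"tx":0,"ty":0,"tz":-14,"rx":0,"ry":0,"rz":0},{"fingers":0.95,"tx":0,"ty":0,"tz":-14,"rx":0,"ry":0,"rz":0},{"fingers":0.95,"tx":0,"ty":0,"tz":-14,"rx":0,"ry":0,"rz":0},{"fingers":0.95,"tx":0,"ty":0,"tz":-14,"rx":0,"ry":0,"rz":0},{"fingers":0.95,"tx":0,"ty":0,"tz":-14,"rx":0,"ry":0,"rz":0},{"fingers":0.95,"tx":0,"ty":0,"tz":-14,"rx":0,"ry":0,"rz":0},{"fingers":0.95,"tx":0,"ty":0,"tz":-6,"rx":0,"ry":0,"rz":0},{"fingers":0.95,"tx":0,"ty":0,"tz":0,"rx":0,"ry":0,"rz":0},{"fingers":0.95,"tx":0,"ty":0,"tz":0,"rx":0,"ry":0,"rz":0}]' 40
```

```text
time_s: 26.05
position: [0.3949, -0.329, 0.2463]
tool_rot: [3.141, 0.001, -1.536]
contact_force: [-0.6, 0.4, -4.6]
gripper_width: 0.122
gripper_force: 39.9
```

```bash
python3 -m crank '[{"fingers":0.95,"tx":1,"ty":-6,"tz":0,"rx":0,"ry":0,"rz":0},{"fingers":0.95,"tx":1,"ty":-11,"tz":0,"rx":0,"ry":0,"rz":0},{"fingers":0.95,"tx":2,"ty":-17,"tz":0,"rx":0,"ry":0,"rz":0},{"fingers":0.95,"tx":2,"ty":-20,"tz":0,"rx":0,"ry":0,"rz":0},{"fingers":0.95,"tx":2,"ty":-20,"tz":0,"rx":0,"ry":0,"rz":0},{"fingers":0.95,"tx":2,"ty":-20,"tz":0,"rx":0,"ry":0,"rz":0},{"fingers":0.95,"tx":2,"ty":-20,"tz":0,"rx":0,"ry":0,"rz":0},{"fingers":0.95,"tx":2,"ty":-20,"tz":0,"rx":0,"ry":0,"rz":0},{"fingers":0.95,"tx":2,"ty":-19,"tz":0,"rx":0,"ry":0,"rz":0},{"fingers":0.95,"tx":2,"ty":-15,"tz":0,"rx":0,"ry":0,"rz":0},{"fingers":0.95,"tx":1,"ty":-10.5,"tz":0,"rx":0,"ry":0,"rz":0},{"fingers":0.95,"tx":1,"ty":-6,"tz":0,"rx":0,"ry":0,"rz":0}]' 40
python3 -m crank '[{"fingers":0.95,"tx":0,"ty":0,"tz":0,"rx":0,"ry":0,"rz":0},{"fingers":0.95,"tx":0,"ty":0,"tz":0,"rx":0,"ry":0,"rz":0},{"fingers":0.95,"tx":0,"ty":0,"tz":0,"rx":0,"ry":0,"rz":0},{"fingers":0.95,"tx":0,"ty":0,"tz":0,"rx":0,"ry":0,"rz":0}]' 40
python3 - <<'E'
from station import optics
import cv2
b=optics.grab_frame("side")["image"][150:400,310:570,::-1]
cv2.imwrite("pics/b5.png",cv2.resize(b,None,fx=2.4,fy=2.4,interpolation=3))
E
```

```text
time_s: 27.05
position: [0.5826, -0.3426, 0.2446]
tool_rot: [3.14, 0.001, -1.535]
contact_force: [0.1, 0.3, -4.4]
gripper_width: 0.123
gripper_force: 40.0
time_s: 27.38
position: [0.5799, -0.343, 0.2472]
tool_rot: [3.141, 0.0, -1.536]
contact_force: [0.3, -0.3, -4.7]
gripper_width: 0.123
gripper_force: 40.0
```

View pics/b5.png

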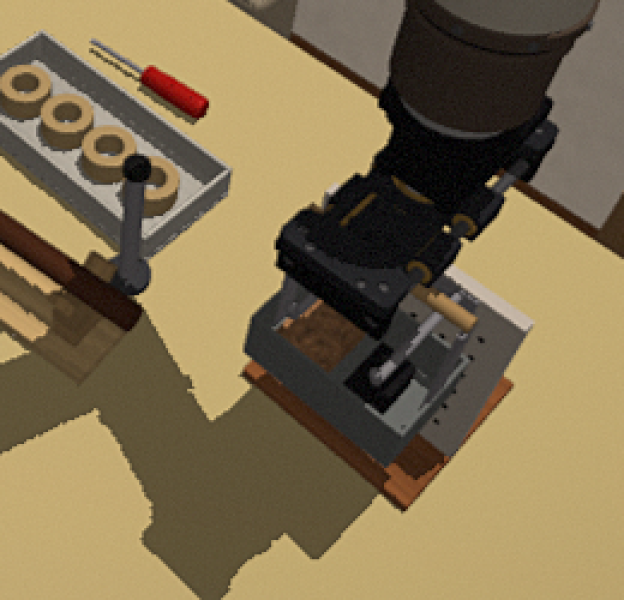

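The bar is over both prongs (near prong tip at (382,372)), caddy level and inside the stand. Lowering.

```bash
python3 -m crank '[{"fingers":0.95,"tx":0,"ty":0,"tz":4,"rx":0,"ry":0,"rz":0},{"fingers":0.95,"tx":0,"ty":0,"tz":7,"rx":0,"ry":0,"rz":0},{"fingers":0.95,"tx":0,"ty":0,"tz":8,"rx":0,"ry":0,"rz":0},{"fingers":0.95,"tx":0,"ty":0,"tz":8,"rx":0,"ry":0,"rz":0},{"fingers":0.95,"tx":0,"ty":0,"tz":8,"rx":0,"ry":0,"rz":0},{"fingers":0.95,"tx":0,"ty":0,"tz":7,"rx":0,"ry":0,"rz":0},{"fingers":0.95,"tx":0,"ty":0,"tz":5,"rx":0,"ry":0,"rz":0},{"fingers":0.95,"tx":0,"ty":0,"tz":3,"rx":0,"ry":0,"rz":0},{"fingers":0.95,"tx":0,"ty":0,"tz":2,"rx":0,"ry":0,"rz":0},{"fingers":0.95,"tx":0,"ty":0,"tz":0,"rx":0,"ry":0,"rz":0},{"fingers":0.95,"tx":0,"ty":0,"tz":0,"rx":0,"ry":0,"rz":0},{"fingers":0.95,"tx":0,"ty":0,"tz":0,"rx":0,"ry":0,"rz":0}]' 40
python3 -m crank '[{"fingers":0.95,"tx":0,"ty":0,"tz":2,"rx":0,"ry":0,"rz":0},{"fingers":0.95,"tx":0,"ty":0,"tz":0,"rx":0,"ry":0,"rz":0},{"fingers":0.95,"tx":0,"ty":0,"tz":0,"rx":0,"ry":0,"rz":0}]' 40
```

```text
time_s: 28.43
position: [0.5808, -0.3431, 0.1956]
tool_rot: [-3.141, -0.001, -1.536]
contact_force: [-0.2, 0.0, -4.3]
gripper_width: 0.122
gripper_force: 40.0
time_s: 28.68
position: [0.5804, -0.3429, 0.193]
tool_rot: [3.142, 0.0, -1.536]
contact_force: [0.6, -0.4, -4.0]
gripper_width: 0.128
gripper_force: 40.0
```

```bash
python3 -m crank '[{"fingers":0.95,"tx":0,"ty":0,"tz":1,"rx":0,"ry":0,"rz":0},{"fingers":0.95,"tx":0,"ty":0,"tz":1,"rx":0,"ry":0,"rz":0},{"fingers":0.95,"tx":0,"ty":0,"tz":0,"rx":0,"ry":0,"rz":0},{"fingers":0.95,"tx":0,"ty":0,"tz":0,"rx":0,"ry":0,"rz":0}]' 40
```

```text
time_s: 29.02
position: [0.5805, -0.343, 0.1911]
tool_rot: [-3.141, -0.0, -1.536]
contact_force: [-0.7, 0.3, -3.9]
gripper_width: 0.123
gripper_force: 40.0
```

```bash
python3 -m crank '[{"fingers":0.95,"tx":0,"ty":0,"tz":1.5,"rx":0,"ry":0,"rz":0},{"fingers":0.95,"tx":0,"ty":0,"tz":0,"rx":0,"ry":0,"rz":0},{"fingers":0.95,"tx":0,"ty":0,"tz":0,"rx":0,"ry":0,"rz":0}]' 40;python3 -m crank '[{"fingers":0.95,"tx":0,"ty":0,"tz":1.5,"rx":0,"ry":0,"rz":0},{"fingers":0.95,"tx":0,"ty":0,"tz":0,"rx":0,"ry":0,"rz":0},{"fingers":0.95,"tx":0,"ty":0,"tz":0,"rx":0,"ry":0,"rz":0}]' 40
```

```text
time_s: 29.27
position: [0.5806, -0.3431, 0.1907]
tool_rot: [-3.141, -0.001, -1.535]
contact_force: [-1.5, 1.0, 1.9]
gripper_width: 0.123
gripper_force: 40.0
time_s: 29.52
position: [0.5807, -0.3432, 0.1906]
tool_rot: [-3.14, -0.002, -1.535]
contact_force: [-2.5, 2.5, 5.6]
gripper_width: 0.123
gripper_force: 40.1
```

Seated (the load is taken up). Release and rise.

```bash
python3 -m crank '[{"fingers":0.8,"tx":0,"ty":0,"tz":-2,"rx":0,"ry":0,"rz":0},{"fingers":0.7,"tx":0,"ty":0,"tz":0,"rx":0,"ry":0,"rz":0},{"fingers":0.6,"tx":0,"ty":0,"tz":0,"rx":0,"ry":0,"rz":0},{"fingers":0.6,"tx":0,"ty":0,"tz":0,"rx":0,"ry":0,"rz":0},{"fingers":0.6,"tx":0,"ty":0,"tz":0,"rx":0,"ry":0,"rz":0},{"fingers":0.6,"tx":0,"ty":0,"tz":0,"rx":0,"ry":0,"rz":0},{"fingers":0.6,"tx":0,"ty":0,"tz":-10,"rx":0,"ry":0,"rz":0},{"fingers":0.6,"tx":0,"ty":0,"tz":-20,"rx":0,"ry":0,"rz":0},{"fingers":0.6,"tx":0,"ty":0,"tz":-30,"rx":0,"ry":0,"rz":0},{"fingers":0.6,"tx":0,"ty":0,"tz":-30,"rx":0,"ry":0,"rz":0},{"fingers":0.6,"tx":0,"ty":0,"tz":-20,"rx":0,"ry":0,"rz":0},{"fingers":0.5,"tx":0,"ty":0,"tz":0,"rx":0,"ry":0,"rz":0}]' 25
python3 -m crank '[{"fingers":0.3,"tx":-20,"ty":2,"tz":0,"rx":0,"ry":0,"rz":1},{"fingers":0.1,"tx":-35,"ty":7,"tz":0,"rx":0,"ry":0,"rz":1},{"fingers":0,"tx":-36,"ty":7,"tz":0,"rx":0,"ry":0,"rz":1},{"fingers":0,"tx":-36,"ty":7,"tz":0,"rx":0,"ry":0,"rz":1},{"fingers":0,"tx":-36,"ty":7,"tz":0,"rx":0,"ry":0,"rz":1},{"fingers":0,"tx":-36,"ty":7,"tz":0,"rx":0,"ry":0,"rz":0},{"fingers":0,"tx":-36,"ty":7,"tz":0,"rx":0,"ry":0,"rz":0},{"fingers":0,"tx":-36,"ty":7,"tz":0,"rx":0,"ry":0,"rz":0},{"fingers":0,"tx":-30,"ty":7,"tz":0,"rx":0,"ry":0,"rz":0},{"fingers":0,"tx":-20,"ty":5,"tz":0,"rx":0,"ry":0,"rz":0},{"fingers":0,"tx":0,"ty":0,"tz":0,"rx":0,"ry":0,"rz":0},{"fingers":0,"tx":0,"ty":0,"tz":0,"rx":0,"ry":0,"rz":0}]' 25
python3 - <<'E'
from station import manip, optics
import cv2,numpy as np
s=manip.state(); f=optics.grab_frame("wrist")
print(s["position"],s["tool_rot"],s["qpos"])
b=cv2.resize(optics.grab_frame("side")["image"][150:400,340:600,::-1],None,fx=1.5,fy=1.5,interpolation=3)
a=cv2.resize(f["image"][:,:,::-1],None,fx=.62,fy=.62,interpolation=3) 
cv2.imwrite("pics/w6full.png",f["image"][:,:,::-1])
m=np.zeros((400,800,3),np.uint8); m[:375,:390]=b; m[:248,395:395+397]=a; cv2.imwrite("pics/m6.png",m)
E
```

```text
time_s: 30.52
position: [0.5823, -0.3444, 0.3075]
tool_rot: [-3.131, -0.006, -1.535]
contact_force: [-0.2, -0.7, 1.3]
gripper_width: 0.427
gripper_force: 0.0
time_s: 31.52
position: [0.5262, -0.0195, 0.3005]
tool_rot: [-3.141, 0.0, -1.621]
contact_force: [-0.5, -0.4, -0.0]
gripper_width: 0.998
gripper_force: 0.0
[ 0.52617713 -0.01948963  0.30046965] [-3.14100371e+00  2.47702091e-05 -1.62056000e+00] [ 2.71431346e-01  1.68032419e-01 -9.73725295e-02  1.68345774e-04
 -1.30482474e+00 -3.21239234e-01]
```

View pics/m6.png

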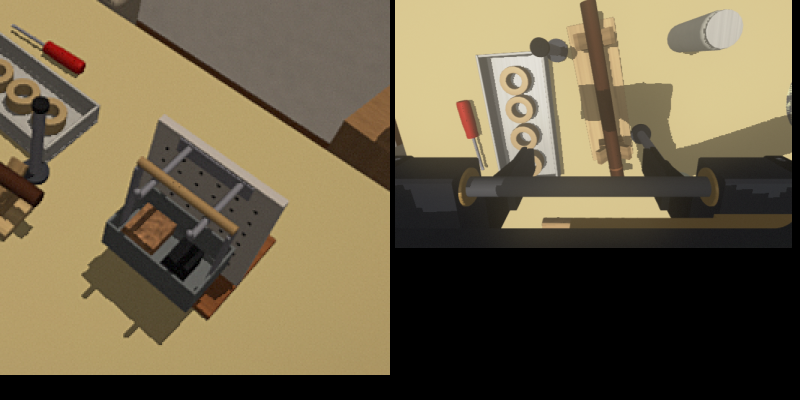

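The caddy hangs across both prongs, level; in the wrist view (right) the rail runs under the gripper from about (588,2) to (617,180) in the montage. Measuring the rail axis by colour in the full wrist picture.

Run:
```python
from h import *
import cv2
im=cv2.imread("pics/w6full.png").astype(int); c=wcam([.52618,-.01949,.30047],[-3.141,0,-1.62056])
P=[]
for v in range(15,235,10):
    r=im[v,250:420]; m=(r[:,2]<130)&(r[:,2]-r[:,0]>22)
    u=np.where(m)[0]
    if len(u)>10: P.append((u.min()+250,u.max()+250,v))
    print(P[-1],end=" ")
print()
Q=np.array([plane(c,((a+b)/2,v),.075)[:2] for a,b,v in P if 15<b-a<45])
vx,vy,x0,y0=cv2.fitLine(Q.astype(np.float32),cv2.DIST_HUBER,0,.001,.001).ravel()
if vy<0: vx,vy=-vx,-vy
print(len(Q),"yaw of y axis",np.degrees(np.arctan2(-vx,vy)),"x at y=-0.0125",x0+(-.0125-y0)*vx/vy)
```

```text
(np.int64(300), np.int64(325), 15) (np.int64(302), np.int64(334), 25) (np.int64(304), np.int64(335), 35) (np.int64(305), np.int64(335), 45) (np.int64(306), np.int64(357), 55) (np.int64(308), np.int64(356), 65) (np.int64(278), np.int64(357), 75) (np.int64(279), np.int64(343), 85) (np.int64(274), np.int64(344), 95) (np.int64(250), np.int64(346), 105) (np.int64(250), np.int64(348), 115) (np.int64(250), np.int64(350), 125) (np.int64(251), np.int64(404), 135) (np.int64(252), np.int64(419), 145) (np.int64(254), np.int64(419), 155) (np.int64(255), np.int64(419), 165) (np.int64(256), np.int64(419), 175) (np.int64(257), np.int64(419), 185) (np.int64(258), np.int64(419), 195) (np.int64(259), np.int64(419), 205) (np.int64(261), np.int64(419), 215) (np.int64(261), np.int64(419), 225) 
4 yaw of y axis 12.20338 x at y=-0.0125 0.48138732
```

Run:
```python
from h import *
import cv2
im=cv2.imread("pics/w6full.png").astype(float); c=wcam([.52618,-.01949,.30047],[-3.141,0,-1.62056])
print(im[120,300:380:6].astype(int).tolist())
m=((im[:,:,2]/(im[:,:,1]+5)>1.35)&(im[:,:,2]>25)).astype(np.uint8); m[:,:270]=0;m[:,420:]=0;m[260:]=0
n,l,st,_=cv2.connectedComponentsWithStats(m); k=1+st[1:,4].argmax(); print(st[k])
P=[(np.where(l[v]==k)[0].min(),np.where(l[v]==k)[0].max(),v) for v in range(5,258,11) if (l[v]==k).any()]
print([tuple(map(int,p)) for p in P])
Q=np.array([plane(c,((a+b)/2,v),.075)[:2] for a,b,v in P if 22<b-a<45])
vx,vy,x0,y0=cv2.fitLine(Q.astype(np.float32),cv2.DIST_HUBER,0,.001,.001).ravel()
if vy<0: vx,vy=-vx,-vy
print(len(Q),"yaw",np.degrees(np.arctan2(-vx,vy)),"x at y=-0.0125",x0+(-.0125-y0)*vx/vy)
v=np.where((l==k).any(1))[0].min(); print(v, plane(c,(np.where(l[v]==k)[0].mean(),v),.075))
```

```text
[[133, 184, 213], [135, 186, 215], [137, 187, 216], [96, 132, 156], [52, 72, 95], [56, 76, 101], [54, 73, 98], [49, 65, 79], [76, 102, 117], [136, 189, 217], [136, 188, 217], [90, 122, 140], [145, 199, 218], [145, 200, 217]]Traceback (most recent call last):
  File "<stdin>", line 6, in <module>
ValueError: attempt to get argmax of an empty sequence
```

Run:
```python
from h import *
import cv2
im=cv2.GaussianBlur(cv2.imread("pics/w6full.png"),(3,3),0).astype(float); c=wcam([.52618,-.01949,.30047],[-3.141,0,-1.62056])
m=((im[:,:,2]/(im[:,:,1]+1)>1.23)&(im[:,:,2]<135)).astype(np.uint8); m[:,:270]=0;m[:,420:]=0;m[260:]=0
n,l,st,_=cv2.connectedComponentsWithStats(m); k=1+st[1:,4].argmax(); print(st[k])
P=[(np.where(l[v]==k)[0].min(),np.where(l[v]==k)[0].max(),v) for v in range(5,258,11) if (l[v]==k).any()]
print([tuple(map(int,p)) for p in P])
Q=np.array([plane(c,((a+b)/2,v),.075)[:2] for a,b,v in P if 16<b-a<40])
vx,vy,x0,y0=cv2.fitLine(Q.astype(np.float32),cv2.DIST_HUBER,0,.001,.001).ravel()
if vy<0: vx,vy=-vx,-vy
print(len(Q),"yaw",np.degrees(np.arctan2(-vx,vy)),"x at y=-0.0125",x0+(-.0125-y0)*vx/vy)
v=np.where((l==k).any(1))[0].min(); print(v, plane(c,(np.where(l[v]==k)[0].mean(),v),.075))
```

```text
[ 300    0   45  147 3208]
[(301, 321, 5), (302, 323, 16), (304, 325, 27), (307, 327, 38), (307, 329, 49), (309, 331, 60), (310, 333, 71), (313, 335, 82), (315, 336, 93), (317, 338, 104), (319, 340, 115), (321, 342, 126), (323, 344, 137)]
13 yaw 7.8716397 x at y=-0.0125 0.4951585
0 [ 0.5142494  -0.18337011  0.075     ]
```

```bash
python3 -m crank '[{"fingers":0,"tx":0,"ty":0,"tz":0,"rx":0,"ry":0,"rz":-5.35},{"fingers":0,"tx":0,"ty":0,"tz":0,"rx":0,"ry":0,"rz":-5.35},{"fingers":0,"tx":-13,"ty":15,"tz":0,"rx":0,"ry":0,"rz":0},{"fingers":0,"tx":-12.2,"ty":14.4,"tz":0,"rx":0,"ry":0,"rz":0},{"fingers":0,"tx":0,"ty":0,"tz":20,"rx":0,"ry":0,"rz":0},{"fingers":0,"tx":0,"ty":0,"tz":25,"rx":0,"ry":0,"rz":0},{"fingers":0,"tx":0,"ty":0,"tz":25,"rx":0,"ry":0,"rz":0},{"fingers":0,"tx":0,"ty":0,"tz":25,"rx":0,"ry":0,"rz":0},{"fingers":0,"tx":0,"ty":0,"tz":25,"rx":0,"ry":0,"rz":0},{"fingers":0,"tx":0,"ty":0,"tz":15,"rx":0,"ry":0,"rz":0},{"fingers":0,"tx":0,"ty":0,"tz":0,"rx":0,"ry":0,"rz":0},{"fingers":0,"tx":0,"ty":0,"tz":0,"rx":0,"ry":0,"rz":0}]' 25
python3 - <<'E'
from station import manip, optics
from h import *
import cv2
s=manip.state(); f=optics.grab_frame("wrist"); print(s["position"],s["tool_rot"],s["qpos"][[0,5]])
cv2.imwrite("pics/w7.png",f["image"][:,:,::-1])
E
```

```text
time_s: 32.62
position: [0.4939, -0.0004, 0.1647]
tool_rot: [3.14, -0.001, -1.438]
contact_force: [1.2, -0.3, 0.6]
gripper_width: 1.005
gripper_force: 0.0
[ 4.93922719e-01 -4.47219786e-04  1.64725896e-01] [ 3.13999543e+00 -8.41350115e-04 -1.43770068e+00] [ 0.32889206 -0.19615471]
```

View pics/w7.png

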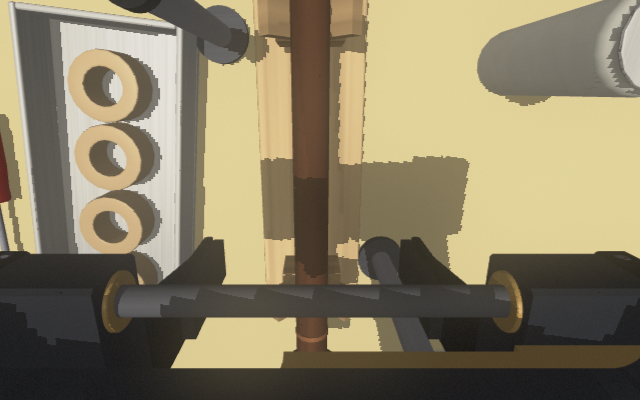

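The rail lies along the tool's x axis midway between the fingers ((310,150)), and pillars are clear of the fingers. Descend and grip.

```bash
python3 -m crank '[{"fingers":0,"tx":0,"ty":0,"tz":20,"rx":0,"ry":0,"rz":0},{"fingers":0,"tx":0,"ty":0,"tz":25,"rx":0,"ry":0,"rz":0},{"fingers":0,"tx":0,"ty":0,"tz":25,"rx":0,"ry":0,"rz":0},{"fingers":0,"tx":0,"ty":0,"tz":25,"rx":0,"ry":0,"rz":0},{"fingers":0,"tx":0,"ty":0,"tz":14,"rx":0,"ry":0,"rz":0},{"fingers":0.3,"tx":0,"ty":0,"tz":0,"rx":0,"ry":0,"rz":0},{"fingers":0.5,"tx":0,"ty":0,"tz":0,"rx":0,"ry":0,"rz":0},{"fingers":0.9,"tx":0,"ty":0,"tz":0,"rx":0,"ry":0,"rz":0},{"fingers":0.9,"tx":0,"ty":0,"tz":0,"rx":0,"ry":0,"rz":0},{"fingers":0.9,"tx":0,"ty":0,"tz":0,"rx":0,"ry":0,"rz":0},{"fingers":0.9,"tx":0,"ty":0,"tz":0,"rx":0,"ry":0,"rz":0},{"fingers":0.9,"tx":0,"ty":0,"tz":0,"rx":0,"ry":0,"rz":0}]' 40
python3 -m crank '[{"fingers":0.9,"tx":0,"ty":0,"tz":0,"rx":0,"ry":0,"rz":0},{"fingers":0.9,"tx":0,"ty":0,"tz":0,"rx":0,"ry":0,"rz":0},{"fingers":0.9,"tx":0,"ty":0,"tz":0,"rx":0,"ry":0,"rz":0},{"fingers":0.9,"tx":0,"ty":0,"tz":0,"rx":0,"ry":0,"rz":0},{"fingers":0.9,"tx":0,"ty":0,"tz":0,"rx":0,"ry":0,"rz":0}]' 40
```

```text
time_s: 33.67
position: [0.4942, 0.0008, 0.0567]
tool_rot: [-3.14, 0.0, -1.436]
contact_force: [0.3, 0.1, 0.4]
gripper_width: 0.554
gripper_force: 0.0
time_s: 34.08
position: [0.4943, 0.0009, 0.0561]
tool_rot: [-3.141, 0.0, -1.436]
contact_force: [1.0, 0.6, -0.1]
gripper_width: 0.289
gripper_force: 40.0
```

```bash
python3 -m crank '[{"fingers":0.9,"tx":0,"ty":0,"tz":-6,"rx":0,"ry":0,"rz":0},{"fingers":0.9,"tx":0,"ty":0,"tz":-12,"rx":0,"ry":0,"rz":0},{"fingers":0.9,"tx":0,"ty":0,"tz":-18,"rx":0,"ry":0,"rz":0},{"fingers":0.9,"tx":0,"ty":0,"tz":-20,"rx":0,"ry":0,"rz":0},{"fingers":0.9,"tx":0,"ty":0,"tz":-20,"rx":0,"ry":0,"rz":0},{"fingers":0.9,"tx":0,"ty":0,"tz":-20,"rx":0,"ry":0,"rz":0},{"fingers":0.9,"tx":0,"ty":0,"tz":-20,"rx":0,"ry":0,"rz":0},{"fingers":0.9,"tx":0,"ty":0,"tz":-20,"rx":0,"ry":0,"rz":0},{"fingers":0.9,"tx":0,"ty":0,"tz":-15,"rx":0,"ry":0,"rz":0},{"fingers":0.9,"tx":0,"ty":0,"tz":-10,"rx":0,"ry":0,"rz":0},{"fingers":0.9,"tx":0,"ty":0,"tz":-4,"rx":0,"ry":0,"rz":0},{"fingers":0.9,"tx":0,"ty":0,"tz":0,"rx":0,"ry":0,"rz":0}]' 40
python3 - <<'E'
from station import manip,optics
import cv2
s=manip.state();print(s["wrist_torque"],s["qpos"]); f=optics.grab_frame("scene"); cv2.imwrite("pics/s8.png",f["image"][:,:,::-1])
E
```

```text
time_s: 35.08
position: [0.4935, 0.0007, 0.2213]
tool_rot: [-3.141, 0.0, -1.436]
contact_force: [0.3, 0.1, -3.4]
gripper_width: 0.286
gripper_force: 40.0
[ 0.04839925 -0.05380701  0.01790044] [ 3.30960148e-01  1.61004685e-01 -3.07305807e-01 -4.55334046e-04
 -1.10227106e+00 -1.96323186e-01]
```

```bash
python3 -m crank '[{"fingers":0.9,"tx":0,"ty":0,"tz":0,"rx":0,"ry":0,"rz":-2},{"fingers":0.9,"tx":0,"ty":0,"tz":0,"rx":0,"ry":0,"rz":-4},{"fingers":0.9,"tx":0,"ty":0,"tz":0,"rx":0,"ry":0,"rz":-6},{"fingers":0.9,"tx":0,"ty":0,"tz":0,"rx":0,"ry":0,"rz":-6},{"fingers":0.9,"tx":0,"ty":0,"tz":0,"rx":0,"ry":0,"rz":-6},{"fingers":0.9,"tx":0,"ty":0,"tz":0,"rx":0,"ry":0,"rz":-6},{"fingers":0.9,"tx":0,"ty":0,"tz":0,"rx":0,"ry":0,"rz":-6},{"fingers":0.9,"tx":0,"ty":0,"tz":0,"rx":0,"ry":0,"rz":-6},{"fingers":0.9,"tx":0,"ty":0,"tz":0,"rx":0,"ry":0,"rz":-6},{"fingers":0.9,"tx":0,"ty":0,"tz":0,"rx":0,"ry":0,"rz":-6},{"fingers":0.9,"tx":0,"ty":0,"tz":0,"rx":0,"ry":0,"rz":-6},{"fingers":0.9,"tx":0,"ty":0,"tz":0,"rx":0,"ry":0,"rz":-6}]' 40
python3 -m crank '[{"fingers":0.9,"tx":0,"ty":0,"tz":0,"rx":0,"ry":0,"rz":-6},{"fingers":0.9,"tx":0,"ty":0,"tz":0,"rx":0,"ry":0,"rz":-6},{"fingers":0.9,"tx":0,"ty":0,"tz":0,"rx":0,"ry":0,"rz":-6},{"fingers":0.9,"tx":0,"ty":0,"tz":0,"rx":0,"ry":0,"rz":-6},{"fingers":0.9,"tx":0,"ty":0,"tz":0,"rx":0,"ry":0,"rz":-6},{"fingers":0.9,"tx":0,"ty":0,"tz":0,"rx":0,"ry":0,"rz":-6},{"fingers":0.9,"tx":0,"ty":0,"tz":0,"rx":0,"ry":0,"rz":-6},{"fingers":0.9,"tx":0,"ty":0,"tz":0,"rx":0,"ry":0,"rz":-6},{"fingers":0.9,"tx":0,"ty":0,"tz":0,"rx":0,"ry":0,"rz":-6},{"fingers":0.9,"tx":0,"ty":0,"tz":0,"rx":0,"ry":0,"rz":-6},{"fingers":0.9,"tx":0,"ty":0,"tz":0,"rx":0,"ry":0,"rz":-6},{"fingers":0.9,"tx":0,"ty":0,"tz":0,"rx":0,"ry":0,"rz":-6}]' 40
python3 -m crank '[{"fingers":0.9,"tx":0,"ty":0,"tz":0,"rx":0,"ry":0,"rz":-6},{"fingers":0.9,"tx":0,"ty":0,"tz":0,"rx":0,"ry":0,"rz":-6},{"fingers":0.9,"tx":0,"ty":0,"tz":0,"rx":0,"ry":0,"rz":-6},{"fingers":0.9,"tx":0,"ty":0,"tz":0,"rx":0,"ry":0,"rz":-6},{"fingers":0.9,"tx":0,"ty":0,"tz":0,"rx":0,"ry":0,"rz":-6},{"fingers":0.9,"tx":0,"ty":0,"tz":0,"rx":0,"ry":0,"rz":-6},{"fingers":0.9,"tx":0,"ty":0,"tz":0,"rx":0,"ry":0,"rz":-4},{"fingers":0.9,"tx":0,"ty":0,"tz":0,"rx":0,"ry":0,"rz":-2},{"fingers":0.9,"tx":0,"ty":0,"tz":0,"rx":0,"ry":0,"rz":0},{"fingers":0.9,"tx":0,"ty":0,"tz":0,"rx":0,"ry":0,"rz":0},{"fingers":0.9,"tx":0,"ty":0,"tz":0,"rx":0,"ry":0,"rz":0}]' 40
python3 -c "
from station import manip;s=manip.state();print(s['qpos'],s['position'],s['tool_rot'])"
```

```text
time_s: 36.13
position: [0.4927, 0.0005, 0.2192]
tool_rot: [3.14, 0.004, -0.279]
contact_force: [-0.5, 0.8, -2.6]
gripper_width: 0.284
gripper_force: 40.0
time_s: 37.13
position: [0.4927, 0.0005, 0.2192]
tool_rot: [-3.139, 0.003, 0.977]
contact_force: [-0.4, -0.4, -3.1]
gripper_width: 0.285
gripper_force: 40.0
time_s: 38.05
position: [0.4934, 0.0006, 0.2202]
tool_rot: [-3.14, 0.0, 1.704]
contact_force: [1.3, 0.2, -3.0]
gripper_width: 0.289
gripper_force: 40.0
[ 3.30940015e-01  1.62605528e-01 -3.08226054e-01 -2.77103310e-04
 -1.10175585e+00  2.94438630e+00] [0.49335757 0.00061698 0.22020725] [-3.13978786e+00  1.08770160e-04  1.70440461e+00]
```

```bash
python3 -m crank '[{"fingers":0.9,"tx":-9,"ty":0,"tz":0,"rx":0,"ry":0,"rz":0},{"fingers":0.9,"tx":-12,"ty":0,"tz":0,"rx":0,"ry":0,"rz":0},{"fingers":0.9,"tx":-6,"ty":0,"tz":0,"rx":0,"ry":0,"rz":0},{"fingers":0.9,"tx":0,"ty":0,"tz":8,"rx":0,"ry":0,"rz":0},{"fingers":0.9,"tx":0,"ty":0,"tz":14,"rx":0,"ry":0,"rz":0},{"fingers":0.9,"tx":0,"ty":0,"tz":18,"rx":0,"ry":0,"rz":0},{"fingers":0.9,"tx":0,"ty":0,"tz":18,"rx":0,"ry":0,"rz":0},{"fingers":0.9,"tx":0,"ty":0,"tz":18,"rx":0,"ry":0,"rz":0},{"fingers":0.9,"tx":0,"ty":0,"tz":18,"rx":0,"ry":0,"rz":0},{"fingers":0.9,"tx":0,"ty":0,"tz":12,"rx":0,"ry":0,"rz":0},{"fingers":0.9,"tx":0,"ty":0,"tz":6,"rx":0,"ry":0,"rz":0},{"fingers":0.9,"tx":0,"ty":0,"tz":0,"rx":0,"ry":0,"rz":0}]' 40
python3 -m crank '[{"fingers":0.9,"tx":0,"ty":0,"tz":5,"rx":0,"ry":0,"rz":0},{"fingers":0.9,"tx":0,"ty":0,"tz":8,"rx":0,"ry":0,"rz":0},{"fingers":0.9,"tx":0,"ty":0,"tz":10,"rx":0,"ry":0,"rz":0},{"fingers":0.9,"tx":0,"ty":0,"tz":10,"rx":0,"ry":0,"rz":0},{"fingers":0.9,"tx":0,"ty":0,"tz":8,"rx":0,"ry":0,"rz":0},{"fingers":0.9,"tx":0,"ty":0,"tz":5,"rx":0,"ry":0,"rz":0},{"fingers":0.9,"tx":0,"ty":0,"tz":3,"rx":0,"ry":0,"rz":0},{"fingers":0.9,"tx":0,"ty":0,"tz":0,"rx":0,"ry":0,"rz":0},{"fingers":0.9,"tx":0,"ty":0,"tz":0,"rx":0,"ry":0,"rz":0},{"fingers":0.9,"tx":0,"ty":0,"tz":0,"rx":0,"ry":0,"rz":0}]' 40
python3 -m crank '[{"fingers":0.9,"tx":0,"ty":0,"tz":1.5,"rx":0,"ry":0,"rz":0},{"fingers":0.9,"tx":0,"ty":0,"tz":0,"rx":0,"ry":0,"rz":0},{"fingers":0.9,"tx":0,"ty":0,"tz":1.5,"rx":0,"ry":0,"rz":0},{"fingers":0.9,"tx":0,"ty":0,"tz":0,"rx":0,"ry":0,"rz":0},{"fingers":0.9,"tx":0,"ty":0,"tz":0,"rx":0,"ry":0,"rz":0}]' 40
```

```text
time_s: 39.05
position: [0.4963, -0.0263, 0.1073]
tool_rot: [-3.138, 0.0, 1.705]
contact_force: [0.1, 0.6, -4.2]
gripper_width: 0.286
gripper_force: 40.0
time_s: 39.88
position: [0.4979, -0.026, 0.0605]
tool_rot: [3.14, -0.0, 1.706]
contact_force: [0.1, -0.1, -3.0]
gripper_width: 0.285
gripper_force: 40.0
time_s: 40.3
position: [0.4974, -0.0261, 0.057]
tool_rot: [-3.142, 0.0, 1.705]
contact_force: [0.7, -0.4, -3.2]
gripper_width: 0.288
gripper_force: 40.0
```

```bash
python3 -m crank '[{"fingers":0.9,"tx":0,"ty":0,"tz":1,"rx":0,"ry":0,"rz":0},{"fingers":0.9,"tx":0,"ty":0,"tz":0,"rx":0,"ry":0,"rz":0},{"fingers":0.9,"tx":0,"ty":0,"tz":0,"rx":0,"ry":0,"rz":0}]' 40
python3 -m crank '[{"fingers":0.9,"tx":0,"ty":0,"tz":1,"rx":0,"ry":0,"rz":0},{"fingers":0.9,"tx":0,"ty":0,"tz":0,"rx":0,"ry":0,"rz":0},{"fingers":0.9,"tx":0,"ty":0,"tz":0,"rx":0,"ry":0,"rz":0}]' 40
```

```text
time_s: 40.55
position: [0.498, -0.026, 0.0563]
tool_rot: [3.14, 0.0, 1.706]
contact_force: [0.7, -1.1, -2.5]
gripper_width: 0.289
gripper_force: 40.0
time_s: 40.8
position: [0.4982, -0.026, 0.056]
tool_rot: [3.14, 0.0, 1.706]
contact_force: [-0.8, -0.0, 6.2]
gripper_width: 0.29
gripper_force: 40.0
```

Seated (force now upward). Release and rise.

```bash
python3 -m crank '[{"fingers":0.6,"tx":0,"ty":0,"tz":0,"rx":0,"ry":0,"rz":0},{"fingers":0.4,"tx":0,"ty":0,"tz":0,"rx":0,"ry":0,"rz":0},{"fingers":0.2,"tx":0,"ty":0,"tz":0,"rx":0,"ry":0,"rz":0},{"fingers":0.2,"tx":0,"ty":0,"tz":0,"rx":0,"ry":0,"rz":0},{"fingers":0.2,"tx":0,"ty":0,"tz":0,"rx":0,"ry":0,"rz":0},{"fingers":0.2,"tx":0,"ty":0,"tz":0,"rx":0,"ry":0,"rz":0},{"fingers":0.2,"tx":0,"ty":0,"tz":-10,"rx":0,"ry":0,"rz":0},{"fingers":0.2,"tx":0,"ty":0,"tz":-20,"rx":0,"ry":0,"rz":0},{"fingers":0.2,"tx":0,"ty":0,"tz":-30,"rx":0,"ry":0,"rz":0},{"fingers":0.2,"tx":0,"ty":0,"tz":-35,"rx":0,"ry":0,"rz":0},{"fingers":0.2,"tx":0,"ty":0,"tz":-35,"rx":0,"ry":0,"rz":0},{"fingers":0.2,"tx":0,"ty":0,"tz":-35,"rx":0,"ry":0,"rz":0}]' 40
python3 -m crank '[{"fingers":0.2,"tx":0,"ty":0,"tz":-35,"rx":0,"ry":0,"rz":0},{"fingers":0.2,"tx":0,"ty":0,"tz":-35,"rx":0,"ry":0,"rz":0},{"fingers":0.2,"tx":0,"ty":0,"tz":-20,"rx":0,"ry":0,"rz":0},{"fingers":0.2,"tx":0,"ty":0,"tz":0,"rx":0,"ry":0,"rz":0},{"fingers":0.2,"tx":0,"ty":0,"tz":0,"rx":0,"ry":0,"rz":0},{"fingers":0.2,"tx":0,"ty":0,"tz":0,"rx":0,"ry":0,"rz":0}]' 40
python3 - <<'E'
from station import optics
import cv2,numpy as np
a=optics.grab_frame("scene")["image"][110:330,130:440,::-1]; b=optics.grab_frame("side")["image"][110:400,200:560,::-1]
a=cv2.resize(a,(465,330),interpolation=3); b=cv2.resize(b,(331,267),interpolation=3)
m=np.zeros((600,800,3),np.uint8); m[:330,:465]=a; m[:267,469:800]=b
# enlarge: stack
a=cv2.resize(a,(420,298)); b2=cv2.resize(b,(372,300)); m=np.zeros((300,800,3),np.uint8); m[:298,:420]=a;m[:,428:]=b2
cv2.imwrite("pics/fin.png",m)
E
```

```text
time_s: 41.8
position: [0.497, -0.0262, 0.2216]
tool_rot: [-3.141, 0.0, 1.705]
contact_force: [0.6, 0.1, 0.0]
gripper_width: 0.803
gripper_force: 0.0
time_s: 42.3
position: [0.4967, -0.026, 0.3089]
tool_rot: [-3.139, -0.0, 1.705]
contact_force: [-0.5, -0.3, -1.2]
gripper_width: 0.801
gripper_force: 0.0
```

View pics/fin.png

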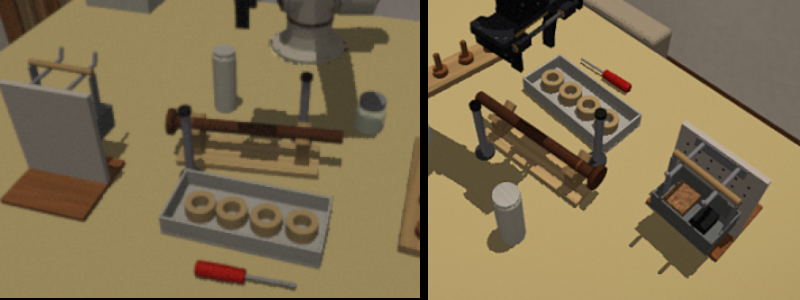

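Rail reversed in both saddles (rosette at left, (173,122); plain end (341,136)), rolls in the tray, caddy on both prongs. A quick centring check.

Run:
```python
from h import *
S,D=cam("scene"),cam("side")
a=plane(S,(257.7-4.5,200),.075);b=plane(S,(381.7,210.4),.075)
k=360/372; c=plane(D,(200+(597-428)*k,110+174*k),.075); d=plane(D,(200+(481-428)*k,110+100*k),.075)
print(a,b,(a+b)/2,"\n",c,d,(c+d)/2)
```

```text
[ 0.52332097 -0.18220932  0.075     ] [0.46987569 0.15307804 0.075     ] [ 0.49659833 -0.01456564  0.075     ] 
 [ 0.52263206 -0.17225495  0.075     ] [0.46712244 0.13964884 0.075     ] [ 0.49487725 -0.01630306  0.075     ]
```

Mid point is within a few mm of before (−0.0145 vs −0.0125).

```bash
python3 -c "
from station import job;print(job.sign_off())"
```

```text
the job is handed in; nothing more can be done
None
```

The job is handed in after about 42 s of robot time, verdict not shown: four rolls lie in the tray, the caddy hangs on both prongs, and the rail lies reversed in both saddles, about 2–4 mm from its old centre.

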